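Strip the packing-tape stand

ROBOT

A 6-joint arm with a two-finger parallel gripper is mounted at the origin on a cart in front of the work surface, level with it; the furniture and walls round the work are solid. World frame = base frame: x ahead of the robot, y to its left, z up, the work surface at z = 0. Lengths are in m, angles in rad, forces in N, time in s.
With the tool pointing down it reaches from about 0.375 to 0.975 m from the base axis. Payload 3.8 kg.
Tool frame: the origin (TCP) lies at the very end of the fingers, on their centre line; the grasp point (between the pads) lies 19 mm behind it; z points along the fingers, y is the direction in which the jaws open and shut (so a half turn about z gives the same grasp; the last joint's range is limited). The gripper opens to 85 mm and grips with 20 to 120 N. Pads are 22 mm wide; open, the fingers measure 114 mm over their backs; the gripper's body (76 mm by 85 mm) begins 54 mm behind the grasp point. The pads swing forward as they close: fully open they stand 13 mm farther back than shut.
Start: joints at [1.187, 0.264, 1.604, -0, 1.274, -0.037], TCP at [0.229, 0.635, 0.231] pointing down, gripper open.
Joint ranges: [-2.63, 2.63], [-0.94, 2.18], [0.31, 2.57], [-1.31, 4.45], [0, 2.66], [-2.55, 2.55]. Speed limits (rad/s): [2.57, 2.57, 3.14, 3.14, 3.14, 3.14].

INTERFACE

Orientations are given as a rotation vector (axis times angle).
In Python, from station import r, read_camera gives the robot as it stands. The module is installed in compiled form; this text tells all that it offers.
- The arm moves only by the shell command python3 -m jog 'ROWS'. ROWS is JSON, a list of rows, each a list of 3 entries, a list of its own where there are three numbers: the finger opening in m, from 0 to 0.0854, then the shift along the tool's x, y, z in m, then the turn about the tool's z in degrees. In form: [[claw, [tx, ty, tz], roll], ...]. A call has 1 to 12 rows; each row shifts and turns the commanded pose from where the row before left it, along the tool's axes as they then stand; what a row does not reach is not made up. A row lasts 1/8 s, in which the tool goes at most 62.5 mm and 10.7 degrees, less where a joint would pass 70% of its speed; a pose out of reach is approached as far as the arm can. A call with a gripper value outside its range is refused whole. The fingers move at their own pace and stop on an object; the grip force is fixed at half the most. Time passes only in rows, so rows that do not move let the fingers close. It gives the time, the measured TCP pose, the force and the opening at its end, in the units of the state.
- r.get_state(): the state, without advancing time (a new reading comes with each control period).
- read_camera(name): name is "side" or "top" or "wrist"; returns a dict with "color" (384x512x3 uint8, red, green, blue), "depth" (384x512 float32, m along the optical axis (not along the pixel's ray), 0 where there is no reading), "intrinsics" (3x3 intrinsics, pixels), "dist" ([k1, k2, p1, p2, k3] as OpenCV has them; the pictures are not rectified), "origin" and "attitude" of the camera in the world. Camera axes: x right, y down, z forward; pixel columns grow to the right and rows downward; lengths in m; the calibration is good to about 2 mm. A picture is of the moment at which its call begins.
- r.sign_off(): hands the job in, once; it reports no verdict.
The state is a dict: "clock": time; "qpos": joint angles; "joint_velocities": joint speeds; "effort": joint torques, N m; "ee_pos": TCP position; "orientation": TCP orientation; "wrist_force": force on the tool from outside, world axes, zero at the start; "torque": the same for the moment, N m; "opening": finger opening in m.
Only numpy, scipy, OpenCV 4.12 (cv2) and the standard library are available. Lean on these libraries where they do the work, as an engineer would, in place of code of your own. Each camera call takes 0.05 s, during which the arm holds its last target.

TASK

Strip the tape stand: work every press-fit keeper out of its spindle by twisting it back and forth while you pull gently, for a straight tug lifts the spindle out of its seat and the spindles must stay down. Lay each keeper home in a pocket of the plywood shadow tray, broad end in the broad recess, then slide every tape roll up off its spindle and set it flat on the floor of the low wooden crate, in a row, not stacked. Leave the sanding block and the rest of the bench as they are.

Things in the scene. Friction and masses are not known exactly. Their poses are not given: they have to be found in the camera images.
- keeper_0_grip (a point): keeper on the right-hand spindle (may be absent): aluminium strap 16 x 8 mm from x = -46 to +50 mm, 30 mm broad over its last 22 mm at +x; black grip rib 46 x 14 x 28 mm on top, along x; below, a round-nosed steel stem 14 mm dia, 26 mm long. Point: centre of the rib, 22 mm above the strap's underside, over the stem. z up. Fitted, the strap rests on the spindle top.
- roll_0_mid (a point): roll of packing tape round the right-hand spindle (may be absent): upright axis z, 100 mm outside, about 76 mm bore, wall about 12 mm, 48 mm tall. The point is its centre, half-way up (24 mm above its underside). 4 mm below the strap of a fitted keeper.
- spindle_0 (a joint): lift of the right-hand spindle from its seat, m: 0 down, 0.03 fully up. A spring holds it; it lifts if pulled up with over about 24 N. Its jaws grip the keeper's stem by friction: 30 to 45 N against a straight pull, 0.3 N m against turning; turned to and fro in strokes of 1 rad or more, under 2 mm of rise a stroke, it comes with less than the spring holds. It is free after 26 mm.
- spindle_0_top (a point): centre of the top of the right-hand spindle, a steel tube 25 mm dia standing 52 mm above the stand's plate (14 mm thick), on which the roll stands.
- keeper_1_grip (a point): keeper on the middle spindle (may be absent): aluminium strap 16 x 8 mm from x = -46 to +50 mm, 30 mm broad over its last 22 mm at +x; black grip rib 46 x 14 x 28 mm on top, along x; below, a round-nosed steel stem 14 mm dia, 26 mm long. Point: centre of the rib, 22 mm above the strap's underside, over the stem. z up. Fitted, the strap rests on the spindle top.
- spindle_1 (a joint): lift of the middle spindle from its seat, m: 0 down, 0.03 fully up. A spring holds it; it lifts if pulled up with over about 24 N. Its jaws grip the keeper's stem by friction: 30 to 45 N against a straight pull, 0.3 N m against turning; turned to and fro in strokes of 1 rad or more, under 2 mm of rise a stroke, it comes with less than the spring holds. It is free after 26 mm.
- spindle_1_top (a point): centre of the top of the middle spindle, a steel tube 25 mm dia standing 52 mm above the stand's plate (14 mm thick), on which the roll stands.
- keeper_2_grip (a point): keeper on the left-hand spindle (may be absent): aluminium strap 16 x 8 mm from x = -46 to +50 mm, 30 mm broad over its last 22 mm at +x; black grip rib 46 x 14 x 28 mm on top, along x; below, a round-nosed steel stem 14 mm dia, 26 mm long. Point: centre of the rib, 22 mm above the strap's underside, over the stem. z up. Fitted, the strap rests on the spindle top.
- roll_2_mid (a point): roll of packing tape round the left-hand spindle (may be absent): upright axis z, 100 mm outside, about 76 mm bore, wall about 12 mm, 48 mm tall. The point is its centre, half-way up (24 mm above its underside). 4 mm below the strap of a fitted keeper.
- spindle_2 (a joint): lift of the left-hand spindle from its seat, m: 0 down, 0.03 fully up. A spring holds it; it lifts if pulled up with over about 24 N. Its jaws grip the keeper's stem by friction: 30 to 45 N against a straight pull, 0.3 N m against turning; turned to and fro in strokes of 1 rad or more, under 2 mm of rise a stroke, it comes with less than the spring holds. It is free after 26 mm.
- spindle_2_top (a point): centre of the top of the left-hand spindle, a steel tube 25 mm dia standing 52 mm above the stand's plate (14 mm thick), on which the roll stands.
- pocket_0 (a point): pocket 0 of three alike, 50 mm apart, in the fixed plywood shadow tray (119 x 152 mm, 37 mm tall): where the rib centre of a keeper is when home in it. x points to the broad recess: a keeper goes down only with its broad end that way. Tray top is 13 mm below this point; recess 9 mm deep, about 2.7 mm wider than the strap each side, with a 24 mm square well for the stem.
- pocket_1 (a point): pocket 1 of three alike, 50 mm apart, in the fixed plywood shadow tray (119 x 152 mm, 37 mm tall): where the rib centre of a keeper is when home in it. x points to the broad recess: a keeper goes down only with its broad end that way. Tray top is 13 mm below this point; recess 9 mm deep, about 2.7 mm wider than the strap each side, with a 24 mm square well for the stem.
- pocket_2 (a point): pocket 2 of three alike, 50 mm apart, in the fixed plywood shadow tray (119 x 152 mm, 37 mm tall): where the rib centre of a keeper is when home in it. x points to the broad recess: a keeper goes down only with its broad end that way. Tray top is 13 mm below this point; recess 9 mm deep, about 2.7 mm wider than the strap each side, with a 24 mm square well for the stem.
- crate: low loose wooden crate 125 x 237 mm, walls 22 mm tall and 6 mm thick, floor 6 mm thick; inside 113 x 225 mm, room for two rolls in a row. Origin at the centre of its underside, z up, y along its length. 0.9 kg.
- sander: cork sanding block, 85 x 47 x 26 mm, a bystander; origin under its middle
Things that resemble listed ones, but are neither listed nor needed, are in the scene too. Leave any green look-alike of the part that bears keeper_0_grip alone.

How it is judged:
At the end, for the whole second after the job is handed in: Every keeper lies home in a pocket (rib centre within 7 mm, 0.15 rad, tilt under 0.1 rad); every roll lies flat on the crate floor (centre within 12 mm of the crate's middle line and 70 mm of its centre, tilt under 0.1 rad); the crate is flat on the bench; spindles are down within 4 mm (((distance between keeper_0_grip and pocket_0 below 0.007 m and angle between the x axis of keeper_0_grip and the x axis of pocket_0, either way round below 0.15 rad and angle between keeper_0_grip's own z axis and vertical below 0.1 rad) or (distance between keeper_0_grip and pocket_1 below 0.007 m and angle between the x axis of keeper_0_grip and the x axis of pocket_1, either way round below 0.15 rad and angle between keeper_0_grip's own z axis and vertical below 0.1 rad) or (distance between keeper_0_grip and pocket_2 below 0.007 m and angle between the x axis of keeper_0_grip and the x axis of pocket_2, either way round below 0.15 rad and angle between keeper_0_grip's own z axis and vertical below 0.1 rad)) and x of roll_0_mid in the frame of crate between -0.012 and 0.012 m and y of roll_0_mid in the frame of crate between -0.07 and 0.07 m and z of each of roll_0_mid, roll_2_mid in the frame of crate below 0.04 m and angle between each of roll_0_mid, roll_2_mid's own z axis and vertical below 0.1 rad and value of joint each of spindle_0, spindle_1, spindle_2 below 0.004 m and ((distance between keeper_1_grip and pocket_0 below 0.007 m and angle between the x axis of keeper_1_grip and the x axis of pocket_0, either way round below 0.15 rad and angle between keeper_1_grip's own z axis and vertical below 0.1 rad) or (distance between keeper_1_grip and pocket_1 below 0.007 m and angle between the x axis of keeper_1_grip and the x axis of pocket_1, either way round below 0.15 rad and angle between keeper_1_grip's own z axis and vertical below 0.1 rad) or (distance between keeper_1_grip and pocket_2 below 0.007 m and angle between the x axis of keeper_1_grip and the x axis of pocket_2, either way round below 0.15 rad and angle between keeper_1_grip's own z axis and vertical below 0.1 rad)) and ((distance between keeper_2_grip and pocket_0 below 0.007 m and angle between the x axis of keeper_2_grip and the x axis of pocket_0, either way round below 0.15 rad and angle between keeper_2_grip's own z axis and vertical below 0.1 rad) or (distance between keeper_2_grip and pocket_1 below 0.007 m and angle between the x axis of keeper_2_grip and the x axis of pocket_1, either way round below 0.15 rad and angle between keeper_2_grip's own z axis and vertical below 0.1 rad) or (distance between keeper_2_grip and pocket_2 below 0.007 m and angle between the x axis of keeper_2_grip and the x axis of pocket_2, either way round below 0.15 rad and angle between keeper_2_grip's own z axis and vertical below 0.1 rad)) and x of roll_2_mid in the frame of crate between -0.012 and 0.012 m and y of roll_2_mid in the frame of crate between -0.07 and 0.07 m and angle between crate's own z axis and vertical below 0.05 rad and height (world z) of crate below 0.006 m); the robot touches nothing.
It fails at once if a spindle was lifted more than 10 mm out of its seat (value of joint any of spindle_0, spindle_1, spindle_2 above 0.01 m).
It fails at once if the sanding block was moved more than 40 mm (distance of sander from where it was at the start of the episode above 0.04 m).
Of keeper_0, keeper_1, keeper_2 only 2 to 3 are there at a start; the rules pass over those that are not, and their reading is None.
Of roll_0, roll_2 only 1 to 2 are there at a start; the rules pass over those that are not, and their reading is None.
At some moment in a run one of crate may be knocked a few centimetres aside while the robot is not near it.
It also fails if it takes over 210 s, if anything falls off the work surface, if the arm or the gripper's body presses on something with over 40 N, if the wrist force passes 120 N, or if a joint passes its speed limit or range.

## Working session

There is one attempt and no reset: what is moved stays moved. The work goes in short steps, Python scripts to look and compute and a shell command to move; the robot and the scene stay as the last step left them, time stands still between calls to the robot, and variables do not carry over. Pictures are saved under pics/ and viewed, and the job is handed in when it is done.

```bash
mkdir -p pics; ls
cat > h.py <<'E'
from station import r, read_camera
import numpy as np, cv2
from scipy.spatial.transform import Rotation as R
def att(a):
    a=np.array(a,float)
    return a if a.shape==(3,3) else R.from_rotvec(a).as_matrix()
E
python3 - <<'E'
from h import *
s=r.get_state(); print(s)
for n in ["side","top","wrist"]:
    c=read_camera(n); cv2.imwrite(f"pics/{n}0.png",cv2.resize(c["color"][:,:,::-1],None,fx=1.5,fy=1.5)); np.savez(f"{n}0.npz",**c)
    print(n,c["intrinsics"],c["dist"],c["origin"],c["attitude"],(c["depth"]>0).mean())
E
```

```text
pics
{'clock': 0.0, 'qpos': array([ 1.18713242e+00,  2.64772939e-01,  1.60543192e+00, -1.09901954e-05,
        1.27373371e+00, -3.68828823e-02]), 'joint_velocities': array([-2.45943903e-05,  8.04553274e-04,  1.40876744e-03, -4.83084132e-05,
        6.64466068e-04, -7.17601762e-04]), 'effort': array([-5.25198320e-04, -5.15120852e+01, -3.67304277e+01, -1.76816357e-04,
        1.32074687e-02,  3.03665206e-05]), 'ee_pos': array([0.22911849, 0.63410305, 0.22991746]), 'orientation': array([-0.54190896, -3.09401265,  0.00360668]), 'wrist_force': array([ 0.92120303, -0.55443085,  0.56512785]), 'torque': array([-0.01344206, -0.00769603, -0.09055651]), 'opening': 0.08510656002265801}
side [[451.63646867   0.         257.26317115]
 [  0.         451.63646867 196.73127022]
 [  0.           0.           1.        ]] [0.00413368 0.         0.         0.         0.        ] [0.4641078  1.15401372 1.1322567 ] [-0.08782898  2.83764859 -1.32821418] 0.9499969482421875
top [[467.38934636   0.         255.06349993]
 [  0.         467.38934636 190.38534299]
 [  0.           0.           1.        ]] [-0.02072418  0.          0.          0.          0.        ] [ 0.23451992 -0.10881367  1.63454323] [-2.11184798  2.14808126 -0.19912183] 0.9959716796875
wrist [[318.63816102   0.         251.84540476]
 [  0.         318.63816102 194.59583603]
 [  0.           0.           1.        ]] [-0.05705184  0.          0.          0.          0.        ] [0.1566838  0.65925172 0.37240604] [2.35701762 1.65538415 0.25167928] 0.9961903889973959
```

View pics/side0.png

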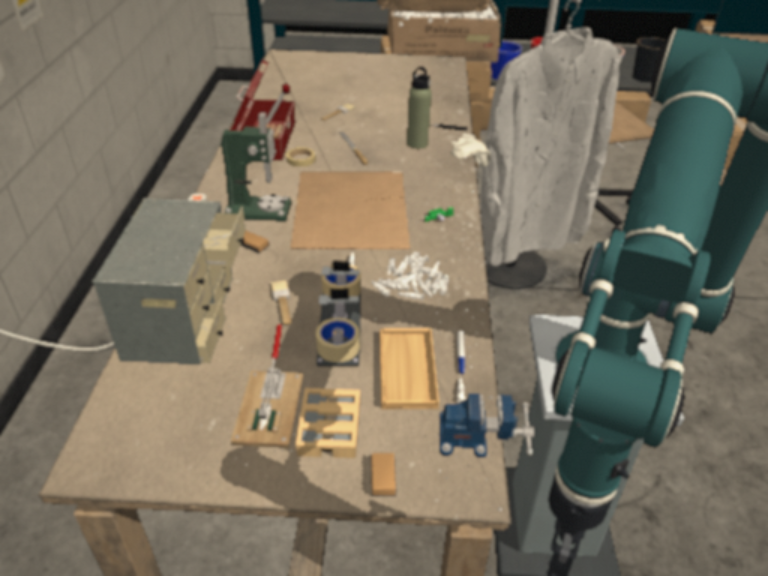

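View pics/top0.png

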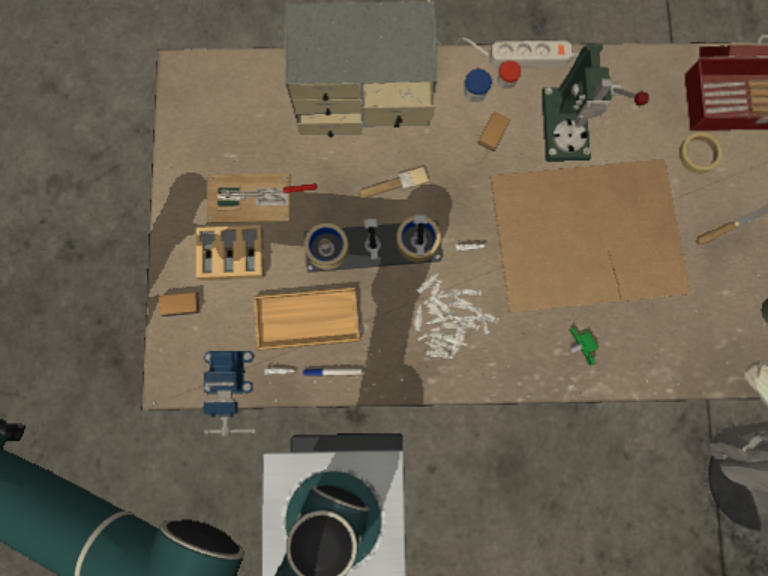

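View pics/wrist0.png

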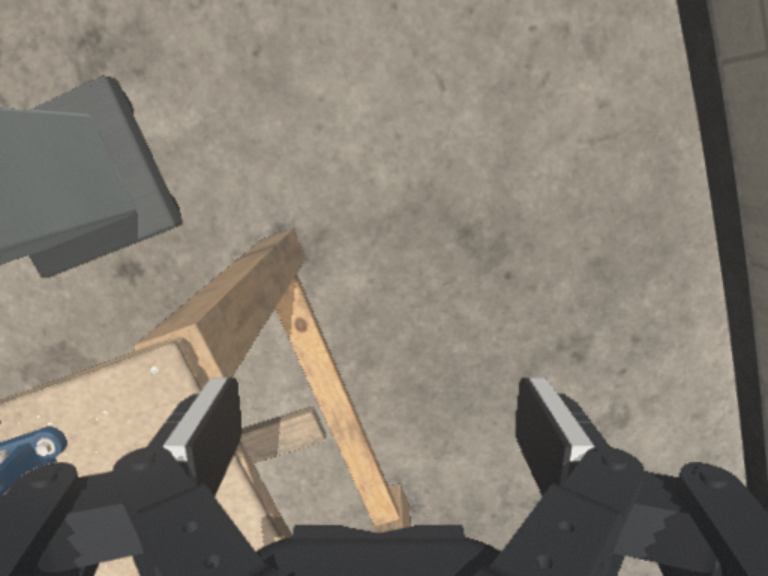

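Top view (1.5× pixels): the stand is at about (372,245). The left spindle (325,245) has a roll but no keeper. The middle one (372,238) has a keeper and no roll. The right one (419,235) has both. The tray is at (229,251), the crate at (307,317), the sanding block at (180,303), and the green look-alike lies at (585,343). I'll enlarge and measure.

```bash
cat >> h.py <<'E'
def P3(c,u,v,z=None):
    "pixels(raw) -> world; ray onto plane z, or depth if z None"
    p=cv2.undistortPoints(np.array([[[u,v]]],float),c["intrinsics"],c["dist"])[0,0]
    d=np.array([p[0],p[1],1.]); A=att(c["attitude"]); o=np.array(c["origin"])
    if z is None:
        return o+A@(d*c["depth"][int(round(v)),int(round(u))])
    w=A@d; return o+w*(z-o[2])/w[2]
def cloud(c):
    h,w=c["depth"].shape; uu,vv=np.meshgrid(np.arange(w),np.arange(h))
    p=cv2.undistortPoints(np.stack([uu.ravel(),vv.ravel()],-1).astype(float)[:,None],c["intrinsics"],c["dist"])[:,0]
    d=np.c_[p,np.ones(len(p))]*c["depth"].ravel()[:,None]
    return (np.array(c["origin"])+d@att(c["attitude"]).T).reshape(h,w,3)
def save(img,name,crop=None,f=1):
    if crop: img=img[crop[1]:crop[3],crop[0]:crop[2]]
    cv2.imwrite("pics/"+name,cv2.resize(img[:,:,::-1],None,fx=f,fy=f,interpolation=cv2.INTER_CUBIC))
def load(n): return dict(np.load(n))
def proj(c,X):
    A=att(c["attitude"]); rv=cv2.Rodrigues(A.T)[0]; t=-A.T@np.array(c["origin"])
    return cv2.projectPoints(np.array(X,float).reshape(-1,3),rv,t,c["intrinsics"],c["dist"])[0][:,0]
E
python3 - <<'E'
from h import *
t=load("top0.npz"); s=load("side0.npz")
save(t["color"],"topc.png",(95,105,320,285),3.5)
save(s["color"],"sidec.png",(150,160,330,340),3.3)
cl=cloud(t); 
for n,u,v in [("table",380,200),("tray",134,175),("crate",205,211),("cardb",390,155),("Lroll",217,149),("stand",225,165)]:
    print(n,cl[v,u].round(3))
E
```

```text
table [ 0.489 -0.563  0.007]
tray [0.587 0.301 0.035]
crate [ 0.461  0.056 -0.003]
cardb [ 0.652 -0.61   0.006]
Lroll [0.667 0.008 0.069]
stand [ 0.622 -0.017  0.019]
```

View pics/topc.png

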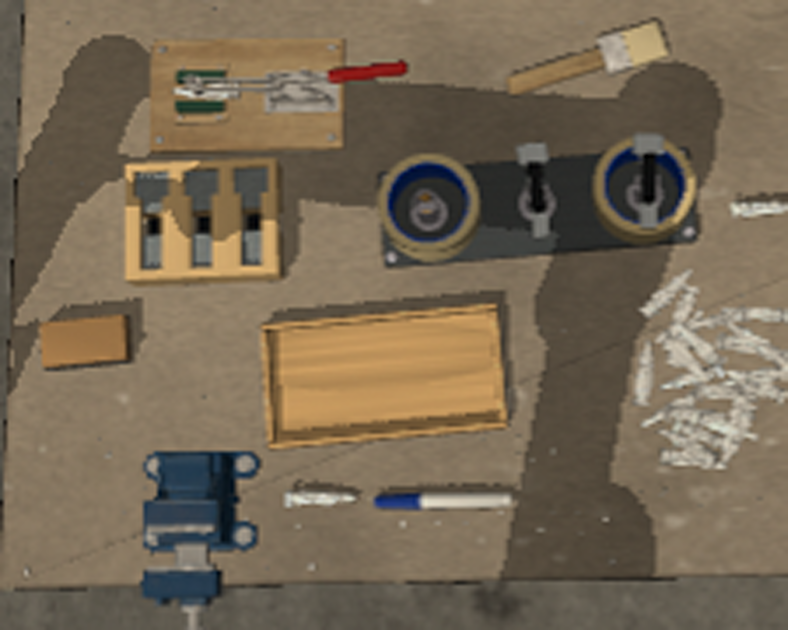

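View pics/sidec.png

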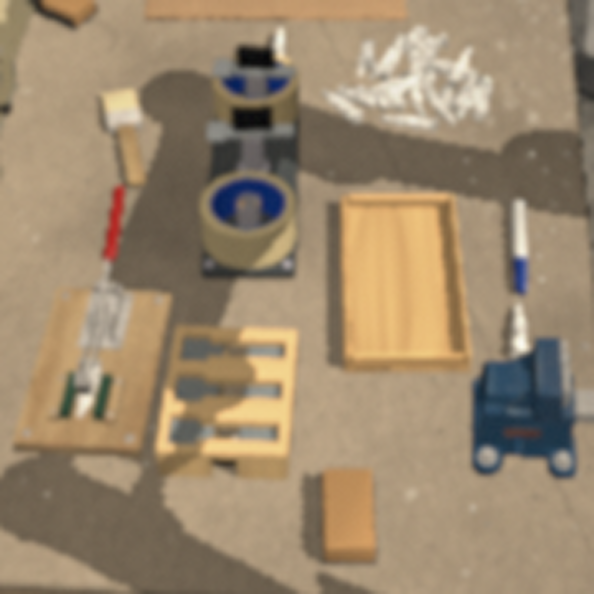

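Run:
```python
from h import *
t=load("top0.npz"); s=load("side0.npz")
T=lambda x,y:(95+x/3.5-0.36,105+y/3.5-0.36)
def p(n,x,y,z): print(n,P3(t,*T(x,y),z)[:2].round(4))
for i,q in enumerate([(125,163),(278,160),(280,280),(127,282)]): p("tray",*q,.037)
for q in [(262,325),(497,305),(508,427),(270,447)]: p("crate",*q,.022)
p("Lspindle",429,207,.066); p("k1 rib top",537,187,.102); p("k0 rib top",648,178,.102)
p("k1 broad",533,153,.074);p("k1 tail",541,228,.074);p("k0 broad",649,145,.074);p("k0 tail",648,218,.074)
for q in [(378,170),(692,150),(697,240),(385,265)]: p("stand",*q,.014)
p("block",85,341,.026)
st=r.get_state(); print(R.from_rotvec(st["orientation"]).as_matrix().round(3))
A=R.from_rotvec(st["orientation"]).as_matrix(); c=read_camera("wrist")
print("cam in tool", (A.T@(np.array(c["origin"])-st["ee_pos"])).round(4), (A.T@att(c["attitude"])).round(3))
```

```text
tray [0.673 0.316]
tray [0.6735 0.1616]
tray [0.5502 0.1579]
tray [0.5507 0.3102]
crate [0.5076 0.1778]
crate [ 0.524  -0.0571]
crate [ 0.4014 -0.0667]
crate [0.3855 0.1681]
Lspindle [0.6153 0.0074]
k1 rib top [ 0.6246 -0.0995]
k0 rib top [ 0.6318 -0.2068]
k1 broad [ 0.6663 -0.0958]
k1 tail [ 0.5904 -0.1026]
k0 broad [ 0.6727 -0.2105]
k0 tail [ 0.5988 -0.2075]
stand [0.6676 0.0632]
stand [ 0.6835 -0.2583]
stand [ 0.5891 -0.2604]
stand [0.5684 0.0559]
block [0.4937 0.3532]
[[-0.94   0.34  -0.001]
 [ 0.34   0.94  -0.002]
 [ 0.    -0.002 -1.   ]]
cam in tool [ 0.0767 -0.0013 -0.1423] [[ 0.    -0.954 -0.3  ]
 [ 1.     0.     0.   ]
 [ 0.    -0.3    0.954]]
```

```bash
python3 -m jog '[[0.0854,[-0.035,-0.017,0],0],[0.0854,[-0.035,-0.017,0],0],[0.0854,[-0.035,-0.017,0],0],[0.0854,[-0.035,-0.017,0],0],[0.0854,[-0.035,-0.017,0],0],[0.0854,[-0.035,-0.017,0],0],[0.0854,[-0.035,-0.017,0],0],[0.0854,[-0.035,-0.017,0],5],[0.0854,[-0.033,-0.018,0],10],[0.0854,[-0.030,-0.02,0],10],[0.0854,[-0.03,-0.03,0],10],[0.085,[-0.02,-0.02,0],10]]'; python3 -c "
from h import *
s=r.get_state();print(s['qpos'].round(3));print(R.from_rotvec(s['orientation']).as_matrix().round(3))"
```

```text
clock: 1.7
ee_pos: [0.4774, 0.2758, 0.2309]
orientation: [-1.694, -2.646, 0.001]
wrist_force: [0.0, -0.1, -0.1]
opening: 0.0852
[ 0.479  0.031  1.87  -0.     1.241  0.047]
[[-0.418  0.908 -0.   ]
 [ 0.908  0.418 -0.001]
 [-0.    -0.001 -1.   ]]
```

```bash
python3 -m jog '[[0.0854,[0,0,0],10.5],[0.0854,[0,0,0],10.5],[0.0854,[0,0,0],10.5],[0.0854,[0,0,0],10.5],[0.0854,[0,0,0],10.5],[0.0854,[0,0,0],10.5],[0.0854,[0,0,0],10.5],[0.0854,[0,0,0],10.5],[0.0854,[0,0,0],10.5],[0.0854,[0,0,0],10.5],[0.0854,[0,0,0],9.7]]'; python3 -m jog '[[0.0854,[0.05,0.02,0],0],[0.0854,[0.05,0.02,0],0],[0.0854,[0,0,0],0]]'
python3 - <<'E'
from h import *
s=r.get_state();print(s['qpos'].round(3),s['ee_pos'].round(4));A=R.from_rotvec(s['orientation']).as_matrix();print(np.degrees(np.arctan2(A[1,0],A[0,0])))
c=read_camera("wrist"); np.savez("w1.npz",**c); save(c["color"],"w1.png",f=1.5)
E
```

```text
clock: 3.08
ee_pos: [0.4771, 0.2776, 0.2311]
orientation: [3.141, 0.003, -0.001]
wrist_force: [0.0, 0.3, 0.2]
opening: 0.0853
clock: 3.45
ee_pos: [0.5803, 0.2368, 0.2306]
orientation: [3.141, 0.007, 0.001]
wrist_force: [-0.5, 0.8, -0.7]
opening: 0.0855
[ 3.480e-01  1.740e-01  1.714e+00 -1.000e-03  1.254e+00  1.915e+00] [0.5803 0.2368 0.2306]
0.2577086865185011
```

View pics/w1.png

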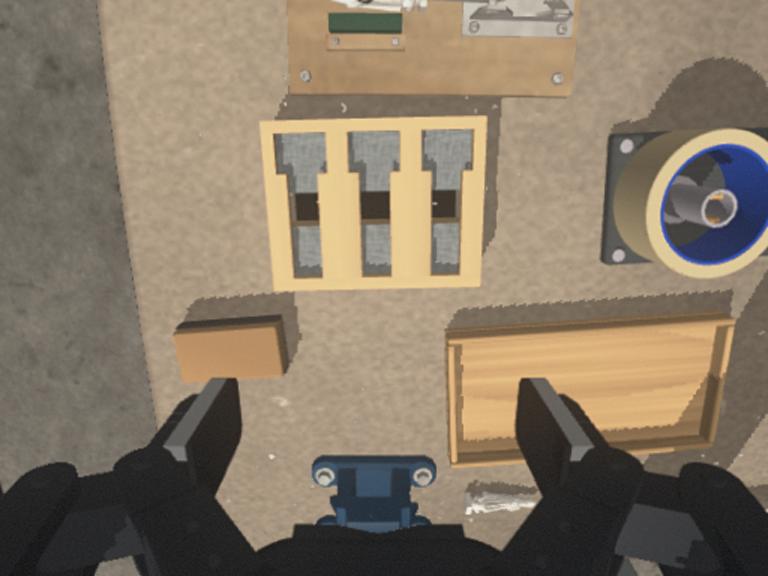

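Run:
```python
from h import *
c=load("w1.npz"); save(c["color"],"w1tray.png",(165,70,335,200),4.6)
hsv=cv2.cvtColor(c["color"],cv2.COLOR_RGB2HSV); print(hsv[120,215],hsv[100,180],hsv[150,270],hsv[60,300], hsv[190,300])
m=((hsv[...,1]>75)&(hsv[...,2]>170)&(hsv[...,0]<30)).astype(np.uint8); m[:,:165]=0;m[:70]=0;m[205:]=0;m[:,335:]=0
cs,h=cv2.findContours(m,cv2.RETR_CCOMP,cv2.CHAIN_APPROX_NONE)
for k,q in enumerate(cs):
    a=cv2.contourArea(q)
    if a>100:
        w=np.array([P3(c,*p,0.037)[:2] for p in q[:,0]],np.float32)*1000
        rc=cv2.minAreaRect(w); print(k,a,h[0][k][3],"ctr",np.round(rc[0],1),"size",np.round(rc[1],1),round(rc[2],1),q[:,0].min(0),q[:,0].max(0))
```

```text
[ 20  94 233] [ 20  92 234] [ 20  94 233] [ 16  97 169] [ 20  92 233]
0 16368.5 -1 ctr [613.1 237.9] size [119.8 153.1] 1.5 [173  77] [324 193]
1 2461.5 0 ctr [612.4 287.6] size [103.6  37.4] 1.5 [181  87] [218 186]
2 2461.0 0 ctr [613.7 237.8] size [103.5  37.1] 1.6 [230  86] [267 185]
3 2496.0 0 ctr [615.1 187.7] size [103.6  36.7] 1.6 [280  85] [316 184]
```

View pics/w1tray.png

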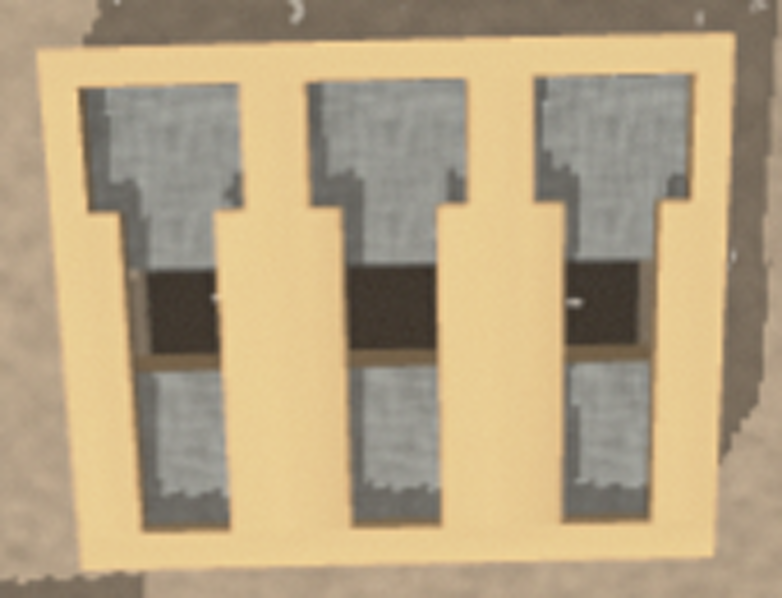

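Tray measured at 120×153 mm, yaw +1.55°. Recess centres are (612,288), (614,238) and (615,188) mm, 50 mm apart, and all agree with the description. Next I move over the stand.

```bash
python3 -m jog '[[0.0854,[0,0.05,0],0],[0.0854,[0,0.06,0],0],[0.0854,[0,0.06,0],0],[0.0854,[0,0.06,0],0],[0.0854,[0,0.06,0],0],[0.0854,[0,0.05,0],0],[0.0854,[0,0.03,0],0],[0.0854,[0,0,0],0],[0.0854,[0,0,0],0]]'
python3 - <<'E'
from h import *
s=r.get_state();print(s['qpos'].round(3),s['ee_pos'].round(4));A=R.from_rotvec(s['orientation']).as_matrix();print(np.degrees(np.arctan2(A[1,0],A[0,0])))
c=read_camera("wrist"); np.savez("w2.npz",**c); save(c["color"],"w2.png",f=1.5)
E
```

```text
clock: 4.62
ee_pos: [0.5799, -0.1302, 0.2312]
orientation: [-3.141, -0.013, 0.001]
wrist_force: [-0.0, 0.4, -0.4]
opening: 0.0853
[-2.630e-01  1.130e-01  1.782e+00  1.000e-03  1.247e+00  1.299e+00] [ 0.5799 -0.1302  0.2312]
0.4562004768127951
```

View pics/w2.png

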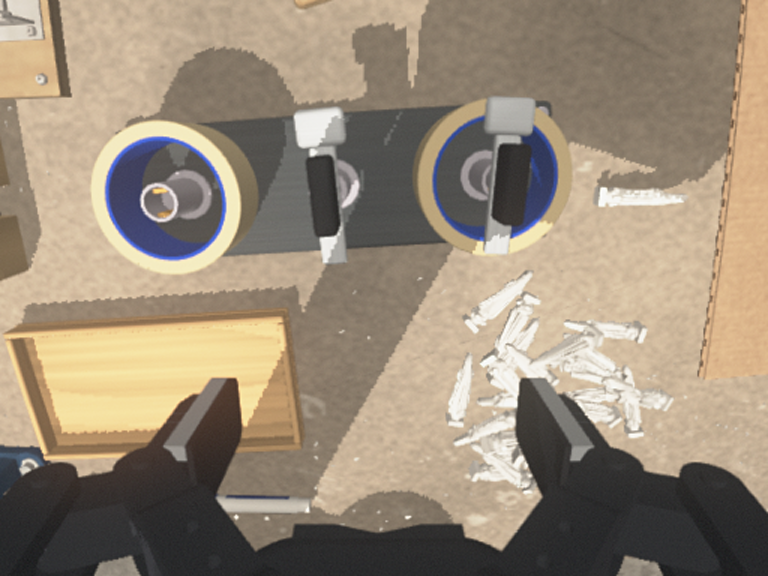

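Run:
```python
from h import *
c=load("w2.npz"); save(c["color"],"w2c.png",(190,55,390,185),4)
D=lambda x,y:(x/1.5-.17,y/1.5-.17)
def p(n,x,y,z): w=P3(c,*D(x,y),z)[:2]; print(n,(w*1000).round(1)); return w
for n,b,tl in [("k1",[(294,109),(344,107)],[(322,263),(346,261)]),("k0",[(485,97),(534,97)],[(484,253),(509,251)])]:
    B=np.mean([p(n+" b",*q,.074) for q in b],0);T=np.mean([p(n+" t",*q,.074) for q in tl],0)
    d=B-T; print(n,"len",np.linalg.norm(d),"yaw",np.degrees(np.arctan2(d[1],d[0])),"stem",((T+d*46/96)*1000).round(1))
cl=cloud(c)
hsv=cv2.cvtColor(c["color"],cv2.COLOR_RGB2HSV)
m=((hsv[...,2]<45)).astype(np.uint8); m[170:]=0
cs,_=cv2.findContours(m,cv2.RETR_EXTERNAL,cv2.CHAIN_APPROX_NONE)
for q in cs:
    if cv2.contourArea(q)>300: print(cv2.contourArea(q),q[:,0].min(0),q[:,0].max(0)); 
    else: continue
    mm=np.zeros_like(m); cv2.drawContours(mm,[q],-1,1,-1); z=cl[mm>0]; top=z[np.abs(z[:,2]-.102)<.004]
    if len(top)>30:
        rc=cv2.minAreaRect((top[:,:2]*1000).astype(np.float32)); print("rib",len(top),np.median(top[:,2]),rc)
# rolls
m=((np.abs(cl[...,2]-.062)<.004)&(hsv[...,0]<30)&(hsv[...,1]>50)).astype(np.uint8)
cs,_=cv2.findContours(m,cv2.RETR_EXTERNAL,cv2.CHAIN_APPROX_NONE)
for q in cs:
    if cv2.contourArea(q)>2000:
        w=np.array([P3(c,*x,.062)[:2] for x in q[:,0]],np.float32)*1000; print("roll",cv2.minEnclosingCircle(w),cv2.fitEllipse(w))
p("Lsp",160,202,.066)
```

```text
k1 b [675.1 -80.9]
k1 b [ 676.3 -110.5]
k1 t [581.3 -95.2]
k1 t [ 582.7 -110.7]
k1 len 0.09394920944580894 yaw 4.4462442308693175 stem [626.9 -99.5]
k0 b [ 682.8 -193.5]
k0 b [ 683.4 -222.6]
k0 t [ 588.8 -199.4]
k0 t [ 590.3 -215.5]
k0 len 0.09357741035002225 yaw -0.40140797942622763 stem [ 634.4 -207.7]
roll ((619.7692260742188, 7.337915897369385), 50.83759307861328) ((620.1935424804688, 7.657660961151123), (98.39430236816406, 99.76068115234375), 15.52450180053711)
Lsp [619.2   9.7]
```

View pics/w2c.png

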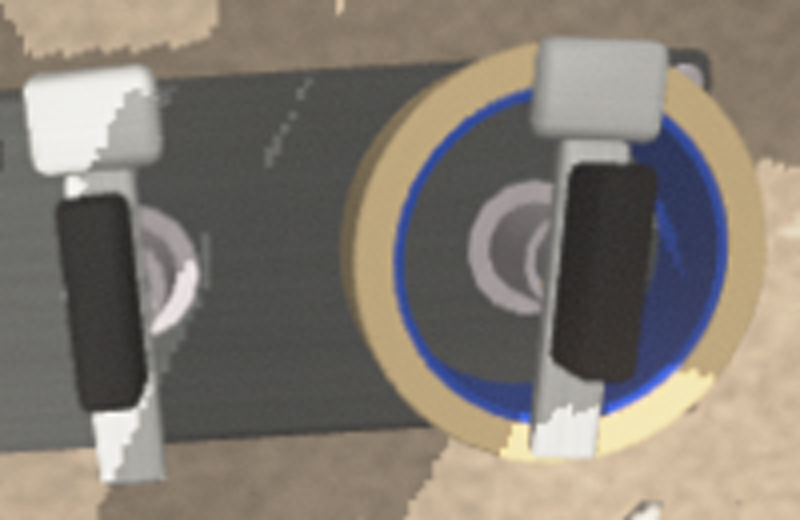

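Both keepers are confirmed in the crop, with black ribs, unlike the green look-alike far to the right. Keeper 0's stem is at (634,-208) with yaw about 0, keeper 1's at (627,-99.5) with yaw 4.4°. The 108 mm spacing matches the left spindle at (619.5,8.5). I'll start with keeper 0.

```bash
python3 -m jog '[[0.05,[0.027,0.039,0],0.5],[0.05,[0.027,0.039,0],0.4],[0.05,[0,0,0.04],0],[0.05,[0,0,0.04],0],[0.05,[0,0,0.03],0],[0.05,[0,0,0.01],0],[0.05,[0,0,0],0],[0.05,[0,0,0],0]]'
python3 - <<'E'
from h import *
s=r.get_state();print(s['ee_pos'].round(4));A=R.from_rotvec(s['orientation']).as_matrix();print(np.degrees(np.arctan2(A[1,0],A[0,0])))
c=read_camera("wrist"); save(c["color"],"w3.png",f=1.3)
E
```

```text
clock: 5.68
ee_pos: [0.6361, -0.2093, 0.1134]
orientation: [3.141, -0.012, 0.005]
wrist_force: [-0.2, -0.1, 0.5]
opening: 0.0502
[ 0.6361 -0.2093  0.1134]
-0.431346592836977
```

View pics/w3.png

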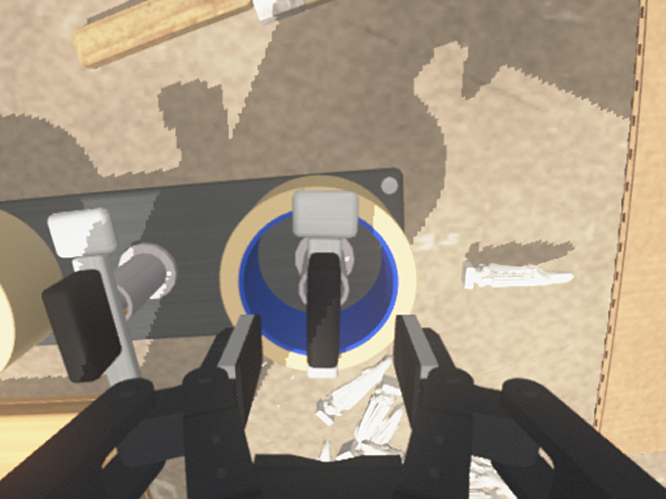

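The fingers straddle keeper 0's black rib: rib at about (323,310), pads at 258 and 398, so it's centred within about 1 mm. Descend and grip.

```bash
python3 -m jog '[[0.05,[-0.002,-0.001,0.018],0],[0.05,[0,0,0.018],0],[0.05,[0,0,0],0],[0.0,[0,0,0],0],[0.0,[0,0,0],0],[0.0,[0,0,0],0],[0.0,[0,0,0],0],[0.0,[0,0,0],0],[0.0,[0,0,0],0],[0.0,[0,0,0],0]]'
python3 - <<'E'
from h import *
s=r.get_state();print(s['ee_pos'].round(4),s['wrist_force'].round(1),s['torque'].round(2));A=R.from_rotvec(s['orientation']).as_matrix();print(np.degrees(np.arctan2(A[1,0],A[0,0])))
E
```

```text
clock: 6.98
ee_pos: [0.6331, -0.2086, 0.0757]
orientation: [3.141, -0.013, 0.002]
wrist_force: [1.6, -1.1, 0.7]
opening: 0.013
[ 0.6331 -0.2086  0.0757] [ 1.6 -1.1  0.7] [-0.27 -0.27  0.02]
-0.4712969444725937
```

```bash
python3 -m jog '[[0.0,[0,0,0],10],[0.0,[0,0,0],10],[0.0,[0,0,0],10],[0.0,[0,0,0],10],[0.0,[0,0,-0.0002],-10],[0.0,[0,0,-0.0002],-10],[0.0,[0,0,-0.0002],-10],[0.0,[0,0,-0.0002],-10],[0.0,[0,0,-0.0002],-10],[0.0,[0,0,-0.0002],-10],[0.0,[0,0,-0.0002],-10],[0.0,[0,0,-0.0002],-10]]'
cat > st.py <<'E'
from h import *
s=r.get_state();print(s['ee_pos'].round(4),s['wrist_force'].round(1),s['torque'].round(2),s['qpos'].round(2),s['opening']);A=R.from_rotvec(s['orientation']).as_matrix();print(np.degrees(np.arctan2(A[1,0],A[0,0])).round(2), 'tilt',np.degrees(np.arccos(-A[2,2])).round(2))
E
python3 st.py; python3 -c "
from h import *
c=read_camera('wrist'); save(c['color'],'w4.png',f=1.3)"
```

```text
clock: 8.48
ee_pos: [0.6333, -0.2078, 0.076]
orientation: [-2.954, -1.069, -0.003]
wrist_force: [5.6, 0.7, -5.7]
opening: 0.0129
[ 0.6333 -0.2078  0.076 ] [ 5.6  0.7 -5.7] [ 0.11 -0.92 -0.22] [-0.36  0.38  1.76  0.    1.    0.52] 0.012890971898430342
39.81 tilt 0.1
```

View pics/w4.png

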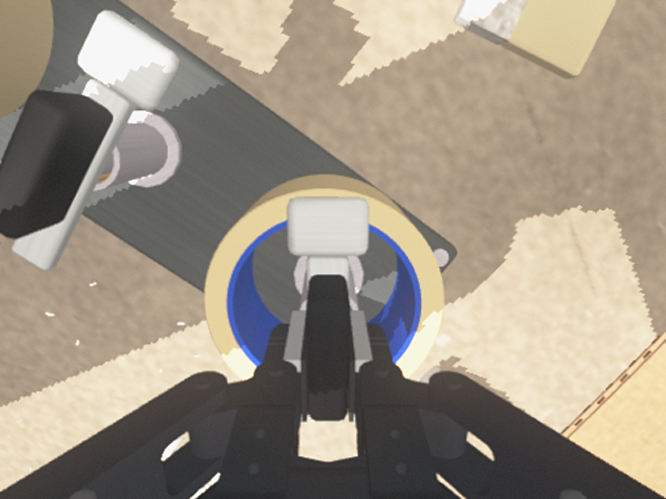

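The keeper turns with the gripper: broad end at (328,225), aligned with the tool, pull only 6 N. Continuing.

```bash
python3 -m jog '[[0.0,[0,0,-0.0002],10],[0.0,[0,0,-0.0002],10],[0.0,[0,0,-0.0002],10],[0.0,[0,0,-0.0002],10],[0.0,[0,0,-0.0002],10],[0.0,[0,0,-0.0002],10],[0.0,[0,0,-0.0002],10],[0.0,[0,0,-0.0002],10],[0.0,[0,0,-0.0002],-10],[0.0,[0,0,-0.0002],-10],[0.0,[0,0,-0.0002],-10],[0.0,[0,0,-0.0002],-10]]';python3 st.py;  python3 -m jog '[[0.0,[0,0,-0.0002],-10],[0.0,[0,0,-0.0002],-10],[0.0,[0,0,-0.0002],-10],[0.0,[0,0,-0.0002],-10],[0.0,[0,0,-0.0002],10],[0.0,[0,0,-0.0002],10],[0.0,[0,0,-0.0002],10],[0.0,[0,0,-0.0002],10],[0.0,[0,0,-0.0002],10],[0.0,[0,0,-0.0002],10],[0.0,[0,0,-0.0002],10],[0.0,[0,0,-0.0002],10]]';python3 st.py
```

```text
clock: 10.02
ee_pos: [0.6327, -0.2063, 0.0773]
orientation: [-3.138, 0.01, 0.0]
wrist_force: [7.1, 4.3, -9.4]
opening: 0.0131
[ 0.6327 -0.2063  0.0773] [ 7.1  4.3 -9.4] [ 0.87 -1.24 -0.2 ] [-0.35  0.37  1.76  0.    1.01  1.22] 0.013095517556489867
-0.37 tilt 0.21
clock: 11.52
ee_pos: [0.6328, -0.2081, 0.0789]
orientation: [-2.943, 1.098, -0.0]
wrist_force: [9.1, -1.2, -13.8]
opening: 0.0132
[ 0.6328 -0.2081  0.0789] [  9.1  -1.2 -13.8] [-0.2  -1.56  0.21] [-0.36  0.37  1.76  0.    1.01  1.93] 0.013197002480841708
-40.92 tilt 0.02
```

```bash
python3 -m jog '[[0.0,[0.001,-0.001,-0.0001],-10],[0.0,[0,0,-0.0002],-10],[0.0,[0,0,-0.0001],-10],[0.0,[0,0,-0.0002],-10],[0.0,[0,0,-0.0001],-10],[0.0,[0,0,-0.0002],-10],[0.0,[0,0,-0.0001],-10],[0.0,[0,0,-0.0002],-10]]';python3 st.py;  python3 -m jog '[[0.0,[0,0,-0.0001],10],[0.0,[0,0,-0.0002],10],[0.0,[0,0,-0.0001],10],[0.0,[0,0,-0.0002],10],[0.0,[0,0,-0.0001],10],[0.0,[0,0,-0.0002],10],[0.0,[0,0,-0.0001],10],[0.0,[0,0,-0.0002],10]]';python3 st.py
```

```text
clock: 12.52
ee_pos: [0.6332, -0.2072, 0.08]
orientation: [-2.953, -1.065, 0.002]
wrist_force: [5.3, 0.1, -11.2]
opening: 0.0129
[ 0.6332 -0.2072  0.08  ] [  5.3   0.1 -11.2] [ 0.03 -1.16 -0.23] [-0.35  0.37  1.75  0.    1.02  0.52] 0.012852181078133667
39.66 tilt 0.16
clock: 13.52
ee_pos: [0.6329, -0.2071, 0.0811]
orientation: [-2.943, 1.098, 0.005]
wrist_force: [4.7, 0.0, -11.3]
opening: 0.0125
[ 0.6329 -0.2071  0.0811] [  4.7   0.  -11.3] [ 0.05 -0.95  0.26] [-0.35  0.37  1.75  0.    1.02  1.93] 0.012502398192122661
-40.93 tilt 0.2
```

```bash
python3 -m jog '[[0.0,[0.0005,-0.0005,-0.0002],-10],[0.0,[0,0,-0.0002],-10],[0.0,[0,0,-0.0002],-10],[0.0,[0,0,-0.0002],-10],[0.0,[0,0,-0.0002],-10],[0.0,[0,0,-0.0002],-10],[0.0,[0,0,-0.0002],-10],[0.0,[0,0,-0.0002],-10],[0.0,[0,0,-0.0002],10],[0.0,[0,0,-0.0002],10],[0.0,[0,0,-0.0002],10],[0.0,[0,0,-0.0002],10]]';python3 st.py;  python3 -m jog '[[0.0,[0,0,-0.0002],10],[0.0,[0,0,-0.0002],10],[0.0,[0,0,-0.0002],10],[0.0,[0,0,-0.0002],10],[0.0,[0,0,-0.0002],-10],[0.0,[0,0,-0.0002],-10],[0.0,[0,0,-0.0002],-10],[0.0,[0,0,-0.0002],-10],[0.0,[0,0,-0.0002],-10],[0.0,[0,0,-0.0002],-10],[0.0,[0,0,-0.0002],-10],[0.0,[0,0,-0.0002],-10]]';python3 st.py; python3 -m jog '[[0.0,[0,0,-0.0002],10],[0.0,[0,0,-0.0002],10],[0.0,[0,0,-0.0002],10],[0.0,[0,0,-0.0002],10],[0.0,[0,0,-0.0002],10],[0.0,[0,0,-0.0002],10],[0.0,[0,0,-0.0002],10],[0.0,[0,0,-0.0002],10],[0.0,[0,0,-0.0002],-10],[0.0,[0,0,-0.0002],-10],[0.0,[0,0,-0.0002],-10],[0.0,[0,0,-0.0002],-10]]';python3 st.py
```

```text
clock: 15.02
ee_pos: [0.6328, -0.2071, 0.0832]
orientation: [-3.139, 0.025, 0.007]
wrist_force: [3.1, 0.7, -10.5]
opening: 0.0131
[ 0.6328 -0.2071  0.0832] [  3.1   0.7 -10.5] [ 0.13 -0.62  0.15] [-0.35  0.37  1.75  0.    1.02  1.23] 0.013128957619031174
-0.93 tilt 0.29
clock: 16.52
ee_pos: [0.6332, -0.2069, 0.0853]
orientation: [-2.952, -1.065, 0.004]
wrist_force: [4.8, 0.9, -12.1]
opening: 0.0129
[ 0.6332 -0.2069  0.0853] [  4.8   0.9 -12.1] [ 0.11 -0.97 -0.11] [-0.35  0.37  1.75  0.    1.03  0.52] 0.012878218720293315
39.67 tilt 0.25
clock: 18.02
ee_pos: [0.6329, -0.2073, 0.0884]
orientation: [-3.14, 0.008, 0.007]
wrist_force: [1.9, -0.5, -10.2]
opening: 0.013
[ 0.6329 -0.2073  0.0884] [  1.9  -0.5 -10.2] [ 0.02 -0.46 -0.13] [-0.35  0.37  1.75  0.    1.03  1.22] 0.013036215378614456
-0.31 tilt 0.26
```

```bash
python3 -m jog '[[0.0,[0,0,-0.0002],-10],[0.0,[0,0,-0.0002],-10],[0.0,[0,0,-0.0002],-10],[0.0,[0,0,-0.0002],-10],[0.0,[0,0,-0.0002],10],[0.0,[0,0,-0.0002],10],[0.0,[0,0,-0.0002],10],[0.0,[0,0,-0.0002],10],[0.0,[0,0,-0.0002],10],[0.0,[0,0,-0.0002],10],[0.0,[0,0,-0.0002],10],[0.0,[0,0,-0.0002],10]]';python3 st.py;python3 -m jog '[[0.0,[0,0,-0.0002],-10],[0.0,[0,0,-0.0002],-10],[0.0,[0,0,-0.0002],-10],[0.0,[0,0,-0.0002],-10],[0.0,[0,0,-0.0002],-10],[0.0,[0,0,-0.0002],-10],[0.0,[0,0,-0.0002],-10],[0.0,[0,0,-0.0002],-10],[0.0,[0,0,-0.0002],10],[0.0,[0,0,-0.0002],10],[0.0,[0,0,-0.0002],10],[0.0,[0,0,-0.0002],10]]';python3 st.py;  python3 -c "
from h import *
c=read_camera('wrist'); save(c['color'],'w5.png',f=1.3)"
```

```text
clock: 19.52
ee_pos: [0.6332, -0.2078, 0.0928]
orientation: [2.943, -1.099, -0.006]
wrist_force: [-1.3, -0.0, -1.9]
opening: 0.0128
[ 0.6332 -0.2078  0.0928] [-1.3 -0.  -1.9] [0.02 0.09 0.  ] [-0.35  0.36  1.75 -0.    1.04  1.93] 0.012776144361442395
-40.95 tilt 0.21
clock: 21.02
ee_pos: [0.6338, -0.2079, 0.0956]
orientation: [-3.141, 0.026, 0.004]
wrist_force: [-0.2, -0.2, -1.6]
opening: 0.0131
[ 0.6338 -0.2079  0.0956] [-0.2 -0.2 -1.6] [ 0.02  0.04 -0.04] [-0.35  0.36  1.74 -0.    1.04  1.23] 0.013078017846056061
-0.95 tilt 0.13
```

View pics/w5.png

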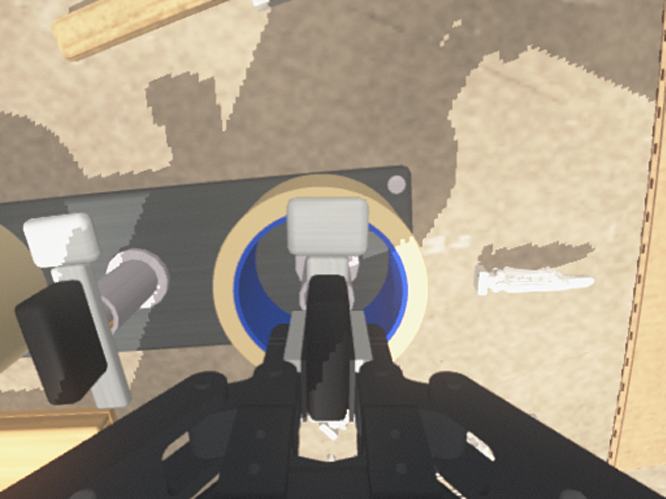

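Force and twist torque have dropped to almost nothing, so the stem seems free, earlier than 26 mm. I'll raise gently and watch the force.

```bash
python3 -m jog '[[0.0,[0,0,-0.0005],0],[0.0,[0,0,-0.0005],0],[0.0,[0,0,-0.001],0],[0.0,[0,0,0],0]]';python3 st.py;python3 -m jog '[[0.0,[0,0,-0.001],0],[0.0,[0,0,-0.001],0],[0.0,[0,0,-0.001],0],[0.0,[0,0,-0.001],0]]';python3 st.py
```

```text
clock: 21.58
ee_pos: [0.6348, -0.2082, 0.0983]
orientation: [3.141, -0.012, 0.0]
wrist_force: [0.2, 0.7, -1.0]
opening: 0.013
[ 0.6348 -0.2082  0.0983] [ 0.2  0.7 -1. ] [-0.02  0.02 -0.04] [-0.35  0.36  1.74 -0.    1.04  1.22] 0.012982163527889442
-0.44 tilt 0.01
clock: 22.08
ee_pos: [0.6348, -0.2082, 0.1022]
orientation: [3.142, -0.013, 0.0]
wrist_force: [0.2, -0.7, -0.7]
opening: 0.0129
[ 0.6348 -0.2082  0.1022] [ 0.2 -0.7 -0.7] [0.03 0.   0.04] [-0.35  0.35  1.74 -0.    1.05  1.22] 0.012941671821717664
-0.47 tilt 0.0
```

```bash
python3 -m jog '[[0.0,[0,0,-0.02],0],[0.0,[0,0,-0.03],0],[0.0,[0,0,-0.01],0],[0.0,[0,0,0],0]]';python3 st.py;python3 - <<'E'
from h import *
c=read_camera("wrist");np.savez("w6.npz",**c);save(c["color"],"w6.png",(150,80,350,230),4)
E
```

```text
clock: 22.58
ee_pos: [0.6358, -0.2086, 0.164]
orientation: [3.14, -0.013, 0.005]
wrist_force: [-0.5, 0.7, 0.3]
opening: 0.0128
[ 0.6358 -0.2086  0.164 ] [-0.5  0.7  0.3] [-0.02  0.03  0.07] [-0.35  0.3   1.69 -0.    1.15  1.22] 0.012838557315584915
-0.47 tilt 0.19
```

View pics/w6.png

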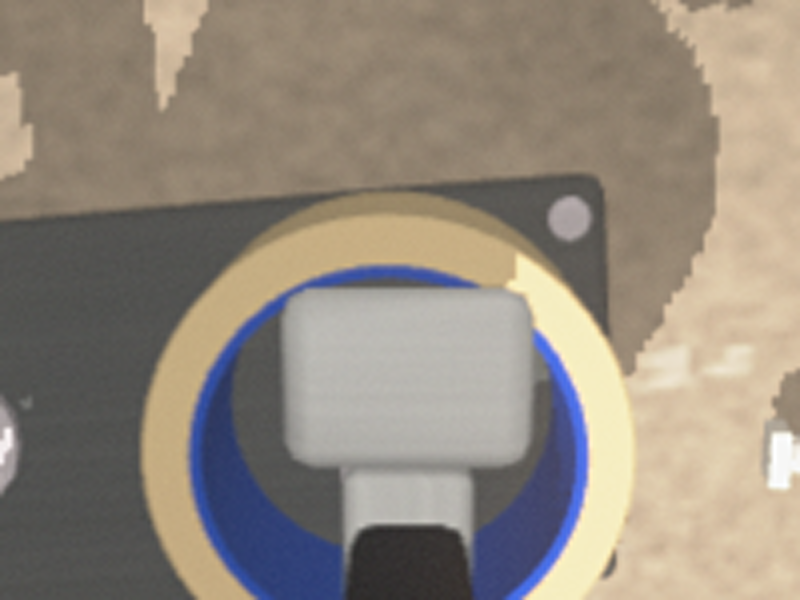

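Run:
```python
from h import *
c=load("w6.npz"); s=r.get_state(); A=R.from_rotvec(s['orientation']).as_matrix()
Q=lambda x,y:(150+x/4-.4,80+y/4-.4)
print("depth strap z",P3(c,*Q(400,370))[2])
for x,y in [(407,290),(407,467),(283,380),(532,380),(343,500),(473,500)]:
    print((A.T@(P3(c,*Q(x,y),.1623)-s['ee_pos'])*1000).round(1))
cl=cloud(c);hsv=cv2.cvtColor(c["color"],cv2.COLOR_RGB2HSV)
m=((np.abs(cl[...,2]-.062)<.004)&(hsv[...,0]<30)&(hsv[...,1]>50)).astype(np.uint8)
cs,_=cv2.findContours(m,cv2.RETR_EXTERNAL,cv2.CHAIN_APPROX_NONE)
for q in cs:
    if cv2.contourArea(q)>1000:
        w=np.array([P3(c,*x,.062)[:2] for x in q[:,0] if x[1]<200],np.float32)*1000; print("roll",len(w),cv2.minEnclosingCircle(w),cv2.fitEllipse(w))
```

```text
depth strap z 0.16304165882850483
[52.1  1.4  0.2]
[31.   1.4  0.2]
[ 41.6 -13.    0.2]
[41.6 15.9  0.2]
[26.8 -6.3  0.2]
[26.8  9.3  0.2]
roll 344 ((635.8651733398438, -206.09344482421875), 49.51671600341797) ((638.3064575195312, -206.1552734375), (86.09333038330078, 91.51322174072266), 171.0222930908203)
```

```bash
python3 -m jog '[[0.0,[-0.003,-0.03,0],0],[0.0,[-0.003,-0.05,0],0],[0.0,[-0.003,-0.05,0],0],[0.0,[-0.003,-0.05,0],0],[0.0,[-0.003,-0.05,0],0],[0.0,[-0.003,-0.05,0],-1],[0.0,[-0.003,-0.05,0],-1],[0.0,[-0.003,-0.05,0],0],[0.0,[-0.003,-0.05,0],0],[0.0,[0,-0.04,0],0],[0.0,[0,-0.02,0],0],[0.0,[0,-0.007,0],0]]';python3 -m jog '[[0.0,[0,0,0.03],0],[0.0,[0,0,0.03],0],[0.0,[0,0,0],0],[0.0,[0,0,0],0]]';python3 st.py;python3 - <<'E'
from h import *
c=read_camera("wrist");np.savez("w7.npz",**c);save(c["color"],"w7.png",(80,60,360,270),2.8)
E
```

```text
clock: 24.12
ee_pos: [0.6045, 0.289, 0.1609]
orientation: [3.14, 0.044, -0.003]
wrist_force: [-0.3, -0.9, -0.8]
opening: 0.0129
clock: 24.62
ee_pos: [0.6059, 0.2879, 0.1029]
orientation: [3.141, 0.04, 0.001]
wrist_force: [-0.2, -0.8, -1.6]
opening: 0.0131
[0.6059 0.2879 0.1029] [-0.2 -0.8 -1.6] [ 0.   -0.02 -0.02] [ 0.41  0.36  1.73 -0.    1.05  1.95] 0.013132256371624983
1.47 tilt 0.04
```

View pics/w7.png

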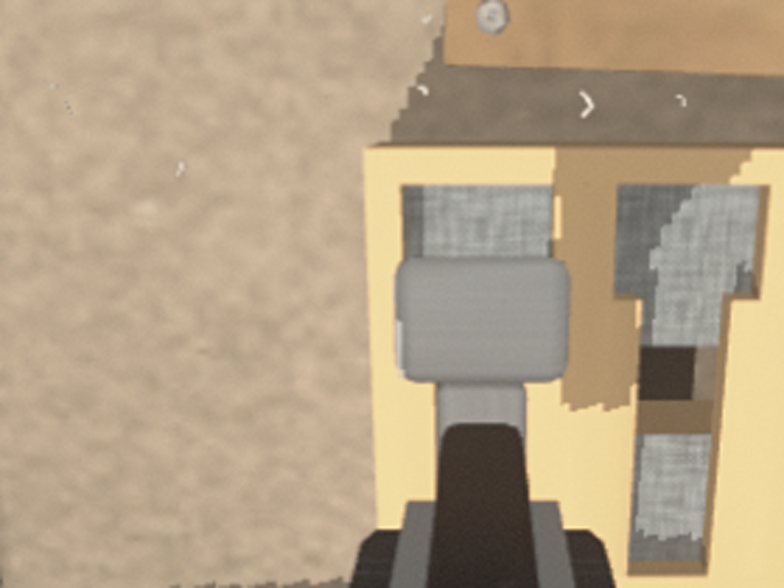

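Run:
```python
from h import *
c=load("w7.npz"); s=r.get_state(); A=R.from_rotvec(s['orientation']).as_matrix()
Q=lambda x,y:(80+x/2.8-.32,60+y/2.8-.32)
f=lambda x,y,z:(A.T@(P3(c,*Q(x,y),z)-s['ee_pos'])*1000).round(1)[:2]
print("recess",f(402,184,.037),f(553,184,.037),f(402,250,.037))
print("mid recess",f(615,184,.037),f(768,184,.037),f(690,573,.037))
print("strap",f(483,258,.1012),f(396,320,.1012),f(569,320,.1012),f(483,383,.1012),f(437,400,.1012),f(525,400,.1012))
print("traycorner",f(365,148,.037))
```

```text
recess [ 56.8 -16.6] [56.8 18.1] [ 41.5 -17. ]
mid recess [56.8 32.4] [57.  67.8] [-44.   56.8]
strap [50.8  1.9] [ 40.4 -12.5] [40.4 16.2] [29.5  1.9] [26.4 -5.9] [26.4  9.1]
traycorner [ 64.9 -24.8]
```

```bash
python3 -m jog '[[0.0,[0.0023,-0.0011,0.02],0],[0.0,[0,0,0.02],0],[0.0,[0,0,0.008],0],[0.0,[0,0,0.004],0],[0.0,[0,0,0],0]]';python3 st.py;python3 - <<'E'
from h import *
c=read_camera("wrist");np.savez("w8.npz",**c);save(c["color"],"w8.png",(80,60,360,270),2.8)
E
```

```text
clock: 25.3
ee_pos: [0.6073, 0.2899, 0.0497]
orientation: [3.141, 0.042, -0.001]
wrist_force: [0.7, -1.2, -1.0]
opening: 0.0126
[0.6073 0.2899 0.0497] [ 0.7 -1.2 -1. ] [-0.03  0.03  0.03] [ 0.41  0.42  1.76 -0.    0.97  1.95] 0.012643253586811528
1.54 tilt 0.03
```

View pics/w8.png

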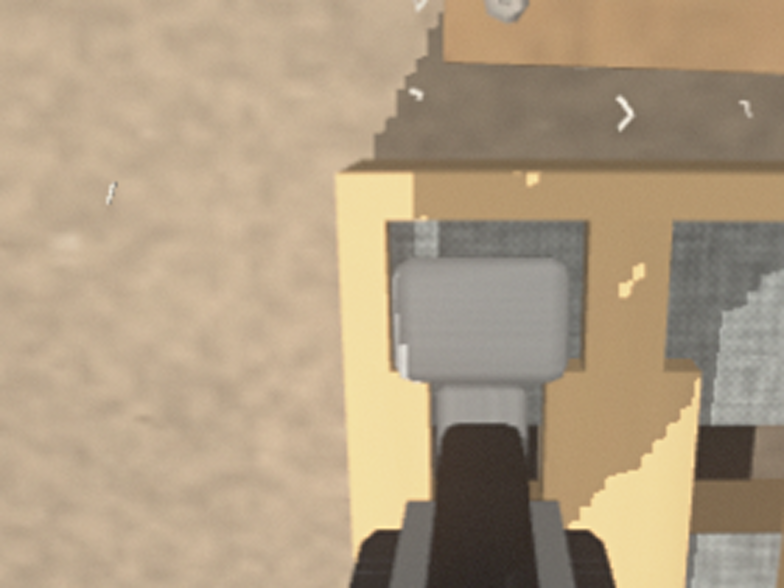

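The strap end sits over the recess (strap 396–569 px, recess 387–587 px), so a nudge of +0.5 mm in y and then down.

```bash
python3 -m jog '[[0.0,[0.0003,0.0006,0.003],0],[0.0,[0,0,0.003],0],[0.0,[0,0,0.003],0],[0.0,[0,0,0.002],0],[0.0,[0,0,0],0],[0.0,[0,0,0],0]]';python3 st.py;python3 - <<'E'
from h import *
c=read_camera("wrist");np.savez("w9.npz",**c);save(c["color"],"w9.png",(80,60,360,270),2.8)
E
```

```text
clock: 26.1
ee_pos: [0.6078, 0.2893, 0.0391]
orientation: [-3.141, -0.042, -0.0]
wrist_force: [-0.3, -0.2, 0.0]
opening: 0.0132
[0.6078 0.2893 0.0391] [-0.3 -0.2  0. ] [-0.05 -0.01  0.06] [0.41 0.43 1.76 0.   0.95 1.95] 0.013196675057680912
1.53 tilt 0.0
```

View pics/w9.png

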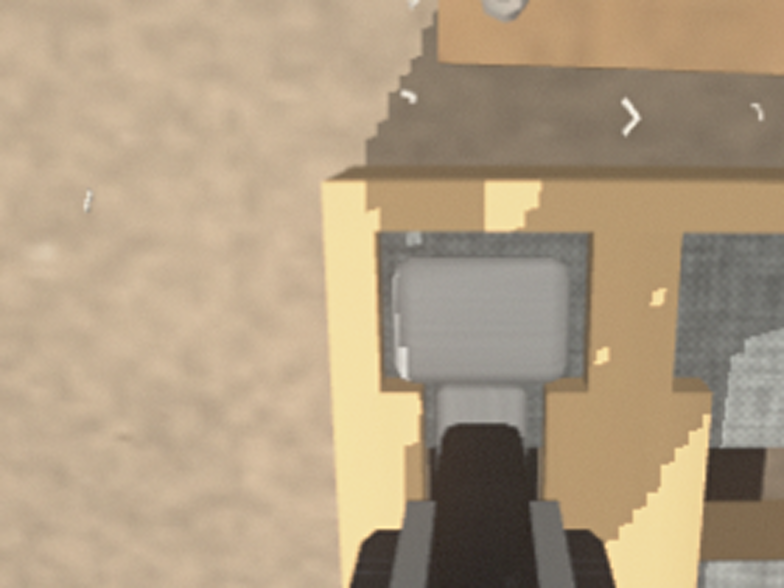

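It's in the recess with even gaps. Last 1–2 mm, then release.

```bash
python3 -m jog '[[0.0,[0,0,0.0012],0],[0.0,[0,0,0],0],[0.03,[0,0,0],0],[0.03,[0,0,0],0],[0.035,[0,0,0],0],[0.035,[0,0,-0.01],0],[0.035,[0,0,-0.03],0],[0.035,[0,0,-0.05],0],[0.035,[0,0,-0.05],0],[0.035,[0,0,0],0]]';python3 st.py;python3 - <<'E'
from h import *
c=read_camera("wrist");np.savez("w10.npz",**c);save(c["color"],"w10.png",(80,60,360,270),2.8)
E
```

```text
clock: 27.4
ee_pos: [0.6116, 0.2909, 0.1857]
orientation: [-3.136, -0.042, -0.018]
wrist_force: [-0.4, -0.7, 0.9]
opening: 0.0349
[0.6116 0.2909 0.1857] [-0.4 -0.7  0.9] [ 0.02 -0.03 -0.03] [0.41 0.29 1.66 0.   1.18 1.95] 0.03485176085149811
1.53 tilt 0.72
```

View pics/w10.png

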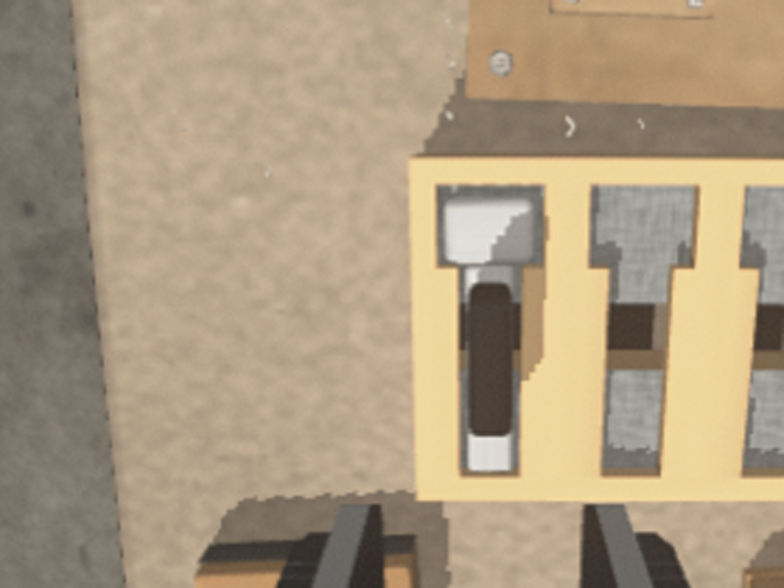

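Keeper 0 is home: strap seated in the left pocket at (490,330) px, the rib upright. Next is keeper 1.

```bash
python3 -m jog '[[0.05,[0.001,0.03,0],0],[0.05,[0.001,0.05,0],0],[0.05,[0.001,0.055,0],0],[0.05,[0.001,0.055,0],0],[0.05,[0.001,0.055,0],0],[0.05,[0.001,0.055,0],0],[0.05,[0,0.05,0],0],[0.05,[0,0.03,0],0],[0.05,[0,0.012,0],-2.9],[0.05,[0,0,0.04],0],[0.05,[0,0,0.03],0],[0.05,[0,0,0],0]]';python3 st.py;python3 - <<'E'
from h import *
c=read_camera("wrist");np.savez("w11.npz",**c);save(c["color"],"w11.png",f=1.5)
E
```

```text
clock: 28.95
ee_pos: [0.6201, -0.1017, 0.103]
orientation: [-3.137, -0.121, 0.015]
wrist_force: [-0.4, 1.0, 0.4]
opening: 0.0502
[ 0.6201 -0.1017  0.103 ] [-0.4  1.   0.4] [ 0.01 -0.    0.  ] [-0.2   0.29  1.82  0.    1.04  1.29] 0.050194500408059554
4.42 tilt 0.56
```

View pics/w11.png

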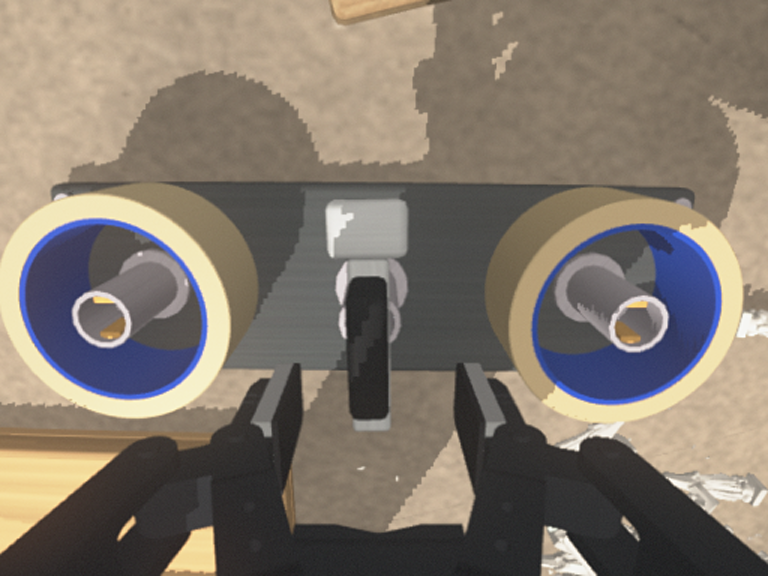

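```bash
python3 st.py
python3 - <<'E'
from h import *
c=load("w11.npz"); s=r.get_state(); A=R.from_rotvec(s['orientation']).as_matrix()
D=lambda x,y:(x/1.5-.17,y/1.5-.17)
f=lambda x,y,z:(A.T@(P3(c,*D(x,y),z)-s['ee_pos'])*1000).round(1)[:2]
for q in [(326,230),(409,230),(366,200),(366,257),(373,430)]: print(f(*q,.074))
print("spindles", P3(c,*D(102,320),.066),P3(c,*D(638,323),.066))
E
```

```text
[ 0.6221 -0.1021  0.1054] [ 0.3  0.9 -0. ] [-0.02  0.01 -0.02] [-0.2   0.29  1.82 -0.    1.04  1.29] 0.05011092953609495
4.43 tilt 0.31
[ 43.9 -18. ]
[43.9 12. ]
[54.6 -3.5]
[33.9 -3.6]
[-40.   -1.3]
spindles [0.61886962 0.01031026 0.066     ] [ 0.63473102 -0.20822503  0.066     ]
```

```bash
python3 -m jog '[[0.05,[0,0,0],0],[0.05,[0,0,0],0],[0.05,[0,0,0],0]]';python3 st.py
```

```text
clock: 29.38
ee_pos: [0.625, -0.1025, 0.1092]
orientation: [3.139, 0.122, 0.003]
wrist_force: [-0.0, 0.6, -0.3]
opening: 0.0501
[ 0.625  -0.1025  0.1092] [-0.   0.6 -0.3] [ 0.   -0.01 -0.04] [-0.2   0.28  1.81 -0.    1.04  1.29] 0.05009030093215294
4.44 tilt 0.13
```

```bash
python3 -m jog '[[0.05,[0.002,-0.0033,0.013],-0.5],[0.05,[0,0,0.013],0],[0.05,[0,0,0.007],0],[0.05,[0,0,0],0],[0.0,[0,0,0],0],[0.0,[0,0,0],0],[0.0,[0,0,0],0],[0.0,[0,0,0],0],[0.0,[0,0,0],0],[0.0,[0,0,0],0]]';python3 st.py
```

```text
clock: 30.62
ee_pos: [0.6264, -0.0992, 0.0753]
orientation: [3.138, 0.135, 0.002]
wrist_force: [1.5, 0.6, 1.9]
opening: 0.0127
[ 0.6264 -0.0992  0.0753] [1.5 0.6 1.9] [-0.13 -0.14 -0.11] [-0.2   0.32  1.83 -0.    0.98  1.29] 0.01274413274961149
4.93 tilt 0.06
```

```bash
python3 -m jog '[[0.0,[0,0,0],10],[0.0,[0,0,0],10],[0.0,[0,0,0],10],[0.0,[0,0,0],10],[0.0,[0,0,-0.0002],-10],[0.0,[0,0,-0.0002],-10],[0.0,[0,0,-0.0002],-10],[0.0,[0,0,-0.0002],-10],[0.0,[0,0,-0.0002],-10],[0.0,[0,0,-0.0002],-10],[0.0,[0,0,-0.0002],-10],[0.0,[0,0,-0.0002],-10]]'; python3 st.py; python3 -m jog '[[0.0,[0,0,-0.0002],10],[0.0,[0,0,-0.0002],10],[0.0,[0,0,-0.0002],10],[0.0,[0,0,-0.0002],10],[0.0,[0,0,-0.0002],10],[0.0,[0,0,-0.0002],10],[0.0,[0,0,-0.0002],10],[0.0,[0,0,-0.0002],10],[0.0,[0,0,-0.0001],-10],[0.0,[0,0,-0.0001],-10],[0.0,[0,0,-0.0001],-10],[0.0,[0,0,-0.0001],-10]]';python3 st.py
```

```text
clock: 32.12
ee_pos: [0.6265, -0.0989, 0.0757]
orientation: [2.9, 1.207, 0.002]
wrist_force: [2.8, 0.1, -5.7]
opening: 0.0128
[ 0.6265 -0.0989  0.0757] [ 2.8  0.1 -5.7] [ 0.03 -0.91 -0.28] [-0.2   0.32  1.83  0.    0.98  0.59] 0.012833145215779612
45.21 tilt 0.09
clock: 33.62
ee_pos: [0.6261, -0.0976, 0.0769]
orientation: [-3.136, -0.142, -0.001]
wrist_force: [4.0, 3.2, -8.2]
opening: 0.0129
[ 0.6261 -0.0976  0.0769] [ 4.   3.2 -8.2] [ 0.62 -0.99 -0.24] [-0.2   0.32  1.83  0.    0.99  1.28] 0.012942031329255255
5.19 tilt 0.15
```

```bash
python3 -m jog '[[0.0,[0.0005,0,-0.0002],-10],[0.0,[0,0,-0.0002],-10],[0.0,[0,0,-0.0002],-10],[0.0,[0,0,-0.0002],-10],[0.0,[0,0,-0.0002],10],[0.0,[0,0,-0.0002],10],[0.0,[0,0,-0.0002],10],[0.0,[0,0,-0.0002],10],[0.0,[0,0,-0.0002],10],[0.0,[0,0,-0.0002],10],[0.0,[0,0,-0.0002],10],[0.0,[0,0,-0.0002],10]]';python3 st.py;python3 -m jog '[[0.0,[0,0,-0.0002],-10],[0.0,[0,0,-0.0002],-10],[0.0,[0,0,-0.0002],-10],[0.0,[0,0,-0.0002],-10],[0.0,[0,0,-0.0002],-10],[0.0,[0,0,-0.0002],-10],[0.0,[0,0,-0.0002],-10],[0.0,[0,0,-0.0002],-10],[0.0,[0,0,-0.0002],10],[0.0,[0,0,-0.0002],10],[0.0,[0,0,-0.0002],10],[0.0,[0,0,-0.0002],10]]';python3 st.py
```

```text
clock: 35.12
ee_pos: [0.6259, -0.0988, 0.0784]
orientation: [2.993, -0.954, -0.002]
wrist_force: [5.4, -1.1, -11.3]
opening: 0.0127
[ 0.6259 -0.0988  0.0784] [  5.4  -1.1 -11.3] [-0.18 -0.92  0.17] [-0.2   0.32  1.83  0.    0.99  1.99] 0.012710133147139063
-35.37 tilt 0.06
clock: 36.62
ee_pos: [0.626, -0.0991, 0.0805]
orientation: [3.139, 0.127, -0.001]
wrist_force: [5.9, -1.9, -12.9]
opening: 0.0129
[ 0.626  -0.0991  0.0805] [  5.9  -1.9 -12.9] [-0.4  -1.14  0.21] [-0.2   0.32  1.83 -0.    0.99  1.29] 0.012860894139835146
4.64 tilt 0.05
```

```bash
python3 -m jog '[[0.0,[0,0,-0.0002],10],[0.0,[0,0,-0.0002],10],[0.0,[0,0,-0.0002],10],[0.0,[0,0,-0.0002],10],[0.0,[0,0,-0.0002],-10],[0.0,[0,0,-0.0002],-10],[0.0,[0,0,-0.0002],-10],[0.0,[0,0,-0.0002],-10],[0.0,[0,0,-0.0002],-10],[0.0,[0,0,-0.0002],-10],[0.0,[0,0,-0.0002],-10],[0.0,[0,0,-0.0002],-10]]';python3 st.py
```

```text
clock: 38.12
ee_pos: [0.6263, -0.0978, 0.0825]
orientation: [-2.898, -1.207, -0.001]
wrist_force: [7.7, 1.8, -14.4]
opening: 0.0127
[ 0.6263 -0.0978  0.0825] [  7.7   1.8 -14.4] [ 0.51 -1.5  -0.21] [-0.2   0.32  1.83  0.    1.    0.59] 0.012704335026335578
45.2 tilt 0.12
```

```bash
python3 -m jog '[[0.0,[0.0007,0.0007,-0.0002],10],[0.0,[0,0,-0.0002],10],[0.0,[0,0,-0.0002],10],[0.0,[0,0,-0.0002],10],[0.0,[0,0,-0.0002],10],[0.0,[0,0,-0.0002],10],[0.0,[0,0,-0.0002],10],[0.0,[0,0,-0.0002],10],[0.0,[0,0,-0.0002],-10],[0.0,[0,0,-0.0002],-10],[0.0,[0,0,-0.0002],-10],[0.0,[0,0,-0.0002],-10]]';python3 st.py; python3 -m jog '[[0.0,[0,0,-0.0002],-10],[0.0,[0,0,-0.0002],-10],[0.0,[0,0,-0.0002],-10],[0.0,[0,0,-0.0002],-10],[0.0,[0,0,-0.0002],10],[0.0,[0,0,-0.0002],10],[0.0,[0,0,-0.0002],10],[0.0,[0,0,-0.0002],10],[0.0,[0,0,-0.0002],10],[0.0,[0,0,-0.0002],10],[0.0,[0,0,-0.0002],10],[0.0,[0,0,-0.0002],10]]';python3 st.py
```

```text
clock: 39.62
ee_pos: [0.6261, -0.0983, 0.0849]
orientation: [-3.137, -0.143, 0.004]
wrist_force: [5.0, 1.3, -12.0]
opening: 0.0129
[ 0.6261 -0.0983  0.0849] [  5.    1.3 -12. ] [ 0.13 -0.92 -0.16] [-0.2   0.31  1.83  0.    1.    1.28] 0.012900748675371578
5.22 tilt 0.18
clock: 41.12
ee_pos: [0.626, -0.0987, 0.0875]
orientation: [2.993, -0.955, -0.005]
wrist_force: [2.8, -0.7, -10.0]
opening: 0.0131
[ 0.626  -0.0987  0.0875] [  2.8  -0.7 -10. ] [-0.11 -0.62  0.09] [-0.2   0.31  1.82 -0.    1.01  1.99] 0.013072613977884248
-35.38 tilt 0.18
```

```bash
python3 -m jog '[[0.0,[0,0,-0.0002],-10],[0.0,[0,0,-0.0002],-10],[0.0,[0,0,-0.0002],-10],[0.0,[0,0,-0.0002],-10],[0.0,[0,0,-0.0002],-10],[0.0,[0,0,-0.0002],-10],[0.0,[0,0,-0.0002],-10],[0.0,[0,0,-0.0002],-10],[0.0,[0,0,-0.0002],10],[0.0,[0,0,-0.0002],10],[0.0,[0,0,-0.0002],10],[0.0,[0,0,-0.0002],10]]';python3 st.py
```

```text
clock: 42.62
ee_pos: [0.6263, -0.0987, 0.0916]
orientation: [-3.138, -0.126, 0.004]
wrist_force: [0.7, 1.0, -2.1]
opening: 0.0131
[ 0.6263 -0.0987  0.0916] [ 0.7  1.  -2.1] [ 0.03  0.01 -0.  ] [-0.2   0.31  1.82  0.    1.02  1.29] 0.01308262714276616
4.6 tilt 0.15
```

```bash
python3 -m jog '[[0.0,[0,0,-0.0003],10],[0.0,[0,0,-0.0003],10],[0.0,[0,0,-0.0003],10],[0.0,[0,0,-0.0003],10],[0.0,[0,0,-0.0003],-10],[0.0,[0,0,-0.0003],-10],[0.0,[0,0,-0.0003],-10],[0.0,[0,0,-0.0003],-10],[0.0,[0,0,-0.0005],0],[0.0,[0,0,-0.0005],0],[0.0,[0,0,-0.001],0],[0.0,[0,0,-0.001],0]]';python3 st.py
```

```text
clock: 44.12
ee_pos: [0.6274, -0.099, 0.0984]
orientation: [-3.139, -0.134, 0.0]
wrist_force: [0.4, 0.0, -2.3]
opening: 0.0133
[ 0.6274 -0.099   0.0984] [ 0.4  0.  -2.3] [-0.05 -0.04 -0.01] [-0.2   0.3   1.82 -0.    1.03  1.29] 0.013321239340105095
4.88 tilt 0.0
```

```bash
python3 -m jog '[[0.0,[0,0,-0.001],0],[0.0,[0,0,-0.001],0],[0.0,[0,0,-0.001],0],[0.0,[0,0,-0.001],0],[0.0,[0,0,-0.001],0],[0.0,[0,0,-0.001],0]]';python3 st.py
```

```text
clock: 44.88
ee_pos: [0.6274, -0.099, 0.1044]
orientation: [3.139, 0.135, 0.0]
wrist_force: [0.4, -1.0, -1.3]
opening: 0.0128
[ 0.6274 -0.099   0.1044] [ 0.4 -1.  -1.3] [ 0.01  0.01 -0.01] [-0.2   0.29  1.81 -0.    1.04  1.29] 0.012774972049150955
4.93 tilt 0.0
```

```bash
python3 -m jog '[[0.0,[0,0,-0.02],0],[0.0,[0,0,-0.03],0],[0.0,[0,0,-0.01],1.5],[0.0,[0,0,0],1.8],[0.0,[0,0,0],0],[0.0,[0,0,0],0]]';python3 st.py
python3 - <<'E'
from h import *
c=read_camera("wrist");np.savez("w12.npz",**c);save(c["color"],"w12.png",(150,80,350,230),4);save(c["color"],"w12f.png",f=1.5)
E
```

```text
clock: 45.62
ee_pos: [0.6265, -0.0988, 0.1628]
orientation: [-3.141, -0.045, 0.004]
wrist_force: [-0.4, -0.0, -1.1]
opening: 0.0129
[ 0.6265 -0.0988  0.1628] [-0.4 -0.  -1.1] [-0.02 -0.02 -0.03] [-0.2   0.24  1.76 -0.    1.14  1.35] 0.01289306477497074
1.63 tilt 0.14
```

View pics/w12.png

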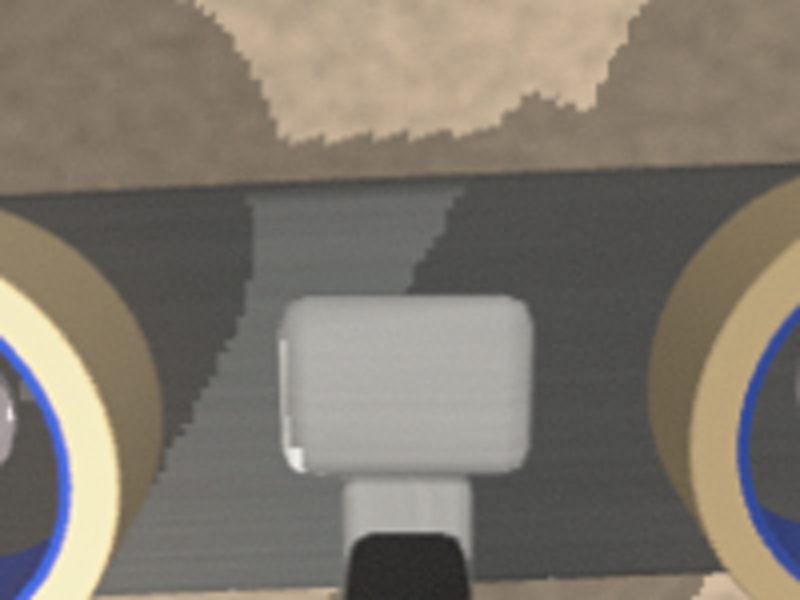

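View pics/w12f.png

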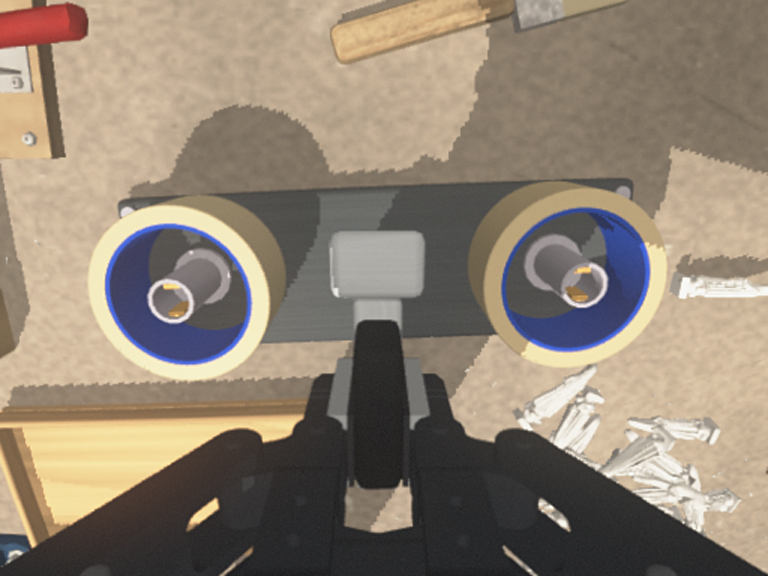

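Keeper 1 is out, and both visible spindles look normal. On to the right-hand pocket.

```bash
python3 -m jog '[[0.0,[-0.001,-0.03,0],0],[0.0,[-0.001,-0.05,0],0],[0.0,[-0.001,-0.05,0],0],[0.0,[-0.001,-0.05,0],0],[0.0,[-0.001,-0.05,0],0],[0.0,[-0.001,-0.04,0],0],[0.0,[-0.001,-0.018,0],0],[0.0,[0,0,0.03],0],[0.0,[0,0,0.03],0],[0.0,[0,0,0.02],0],[0.0,[0,0,0],0],[0.0,[0,0,0],0]]';python3 st.py
python3 - <<'E'
from h import *
c=read_camera("wrist");np.savez("w13.npz",**c);save(c["color"],"w13.png",(80,60,360,270),2.8)
E
```

```text
clock: 47.18
ee_pos: [0.6131, 0.1886, 0.0852]
orientation: [-3.141, -0.044, -0.002]
wrist_force: [0.5, -0.9, -1.7]
opening: 0.013
[0.6131 0.1886 0.0852] [ 0.5 -0.9 -1.7] [ 0.05  0.01 -0.01] [ 0.26  0.32  1.81 -0.    1.    1.8 ] 0.013012202450308126
1.6 tilt 0.08
```

View pics/w13.png

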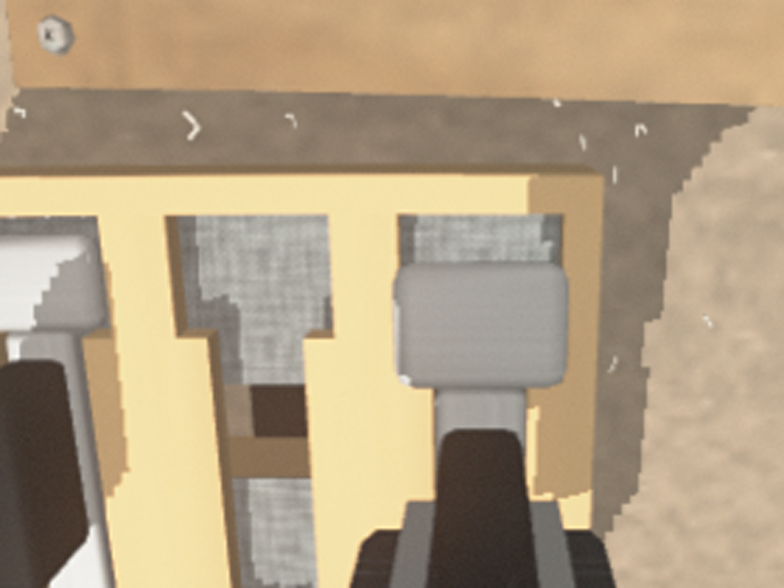

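Run:
```python
from h import *
c=load("w13.npz"); s=r.get_state(); A=R.from_rotvec(s['orientation']).as_matrix()
Q=lambda x,y:(80+x/2.8-.32,60+y/2.8-.32)
f=lambda x,y,z:(A.T@(P3(c,*Q(x,y),z)-s['ee_pos'])*1000).round(1)[:2]
print("recess",f(398,214,.037),f(563,214,.037))
print("mid recess",f(165,214,.037),f(328,214,.037))
print("strap",f(483,262,.0835),f(396,320,.0835),f(568,320,.0835))
```

```text
recess [ 52.3 -16.3] [52.3 18.7]
mid recess [ 52.5 -66.2] [ 52.3 -31.2]
strap [50.3  1.6] [ 40.6 -12.8] [40.6 15.8]
```

```bash
python3 -m jog '[[0.0,[-0.0017,-0.0003,0.02],0],[0.0,[0,0,0.012],0],[0.0,[0,0,0.003],0],[0.0,[0,0,0.003],0],[0.0,[0,0,0.003],0],[0.0,[0,0,0.003],0],[0.0,[0,0,0],0],[0.0,[0,0,0],0]]';python3 st.py
python3 - <<'E'
from h import *
c=read_camera("wrist");np.savez("w14.npz",**c);save(c["color"],"w14.png",(80,60,360,270),2.8)
E
```

```text
clock: 48.22
ee_pos: [0.6107, 0.189, 0.0404]
orientation: [-3.141, -0.045, -0.001]
wrist_force: [1.8, 0.8, -1.8]
opening: 0.0127
[0.6107 0.189  0.0404] [ 1.8  0.8 -1.8] [-0.04 -0.11 -0.02] [ 0.26  0.37  1.84 -0.    0.93  1.8 ] 0.012662964208440932
1.63 tilt 0.02
```

View pics/w14.png

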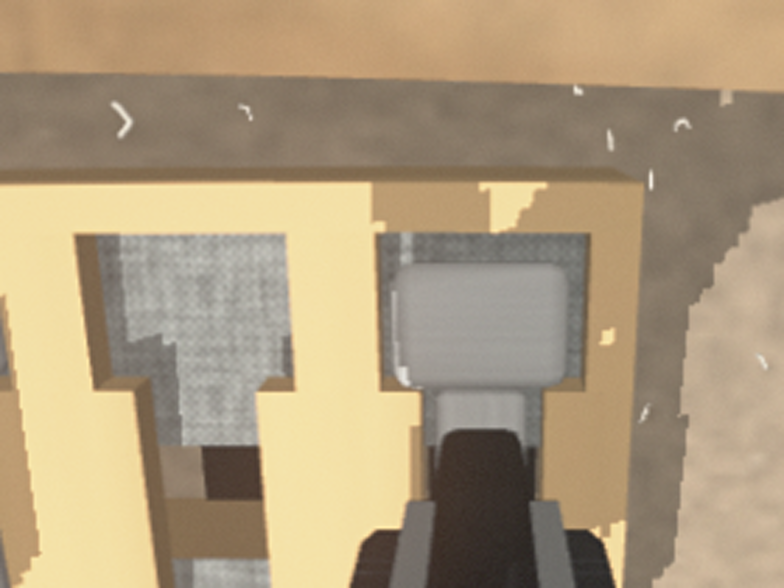

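```bash
python3 -m jog '[[0.0,[0.0008,0,0.001],0],[0.0,[0,0,0.0015],0],[0.0,[0,0,0],0],[0.03,[0,0,0],0],[0.03,[0,0,0],0],[0.035,[0,0,0],0],[0.035,[0,0,-0.01],0],[0.035,[0,0,-0.03],0],[0.035,[0,0,-0.05],0],[0.035,[0,0,-0.04],0],[0.035,[0,0,0],0],[0.035,[0,0,0],0]]';python3 st.py
python3 - <<'E'
from h import *
c=read_camera("wrist");np.savez("w15.npz",**c);save(c["color"],"w15.png",f=1.5)
t=read_camera("top");np.savez("t15.npz",**t);save(t["color"],"t15.png",(95,105,320,285),3.5)
E
```

```text
clock: 49.78
ee_pos: [0.6112, 0.189, 0.1681]
orientation: [-3.141, -0.045, -0.0]
wrist_force: [-0.6, -0.1, 0.7]
opening: 0.0349
[0.6112 0.189  0.1681] [-0.6 -0.1  0.7] [-0.01 -0.02  0.01] [ 0.26  0.24  1.75 -0.    1.15  1.8 ] 0.034935777016330785
1.63 tilt 0.02
```

View pics/w15.png

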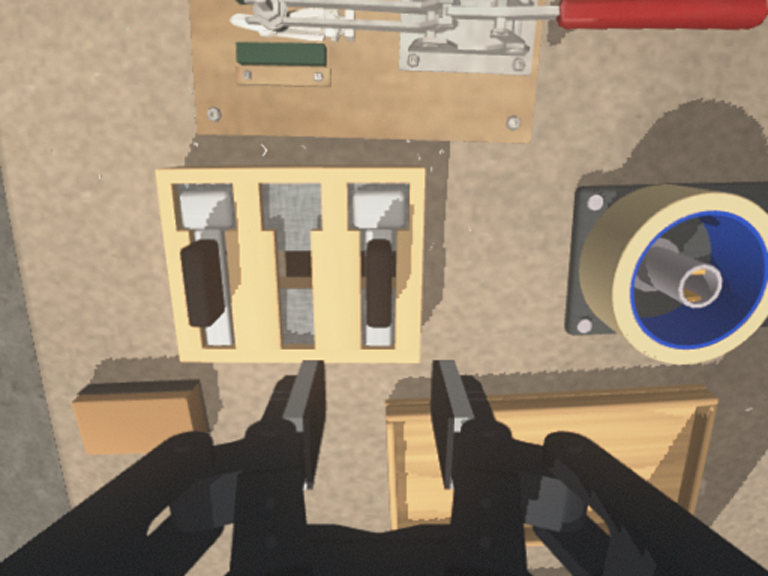

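View pics/t15.png

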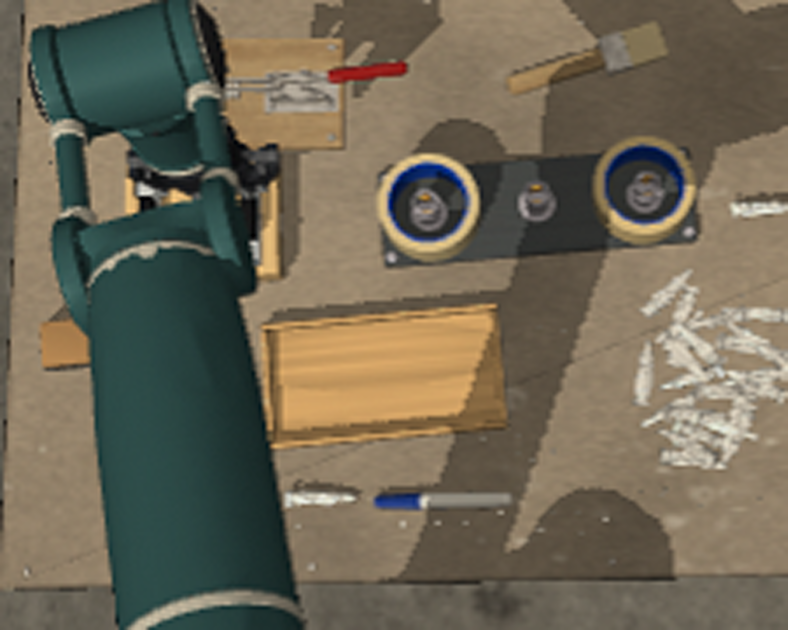

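Both keepers are home: left pocket (205,270) px and right pocket (380,275) px. All three spindles are bare in the top view, and the crate hasn't moved. Next the rolls: turn so the jaws close along world x and go over roll 2's far wall.

```bash
python3 -m jog '[[0.035,[0,0,-0.01],-10],[0.035,[0,0,-0.01],-10],[0.035,[0,0,0],-10],[0.035,[0,0,0],-10],[0.035,[0,0,0],-10],[0.035,[0,0,0],-10],[0.035,[0,0,0],-10],[0.035,[0,0,0],-10],[0.035,[-0.03,0.01,0],-8.4]]';python3 -m jog '[[0.024,[-0.05,0.015,0],0],[0.024,[-0.05,0.015,0],0],[0.024,[-0.03,0.01,0],0],[0.024,[-0.02,0.003,0],0],[0.024,[0,0,0],0],[0.024,[0,0,0],0]]';python3 st.py
python3 - <<'E'
from h import *
c=read_camera("wrist");np.savez("w16.npz",**c);save(c["color"],"w16.png",f=1.5)
E
```

```text
clock: 51.0
ee_pos: [0.6155, 0.1589, 0.1856]
orientation: [-2.211, -2.229, 0.004]
wrist_force: [-0.9, -0.5, -0.6]
opening: 0.035
clock: 51.75
ee_pos: [0.6593, 0.0089, 0.1872]
orientation: [-2.219, -2.222, 0.001]
wrist_force: [-0.2, -0.1, -0.3]
opening: 0.024
[0.6593 0.0089 0.1872] [-0.2 -0.1 -0.3] [ 0.02  0.04 -0.01] [-0.02  0.26  1.69  0.    1.19 -0.03] 0.023969212497225924
90.06 tilt 0.08
```

View pics/w16.png

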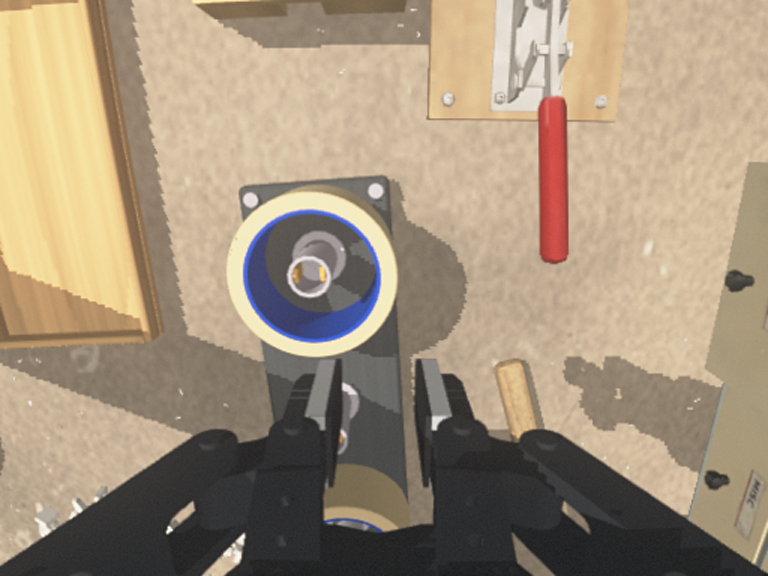

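```bash
cat >> h.py <<'E'
def rolls(c,z,vmax=384,band=.005,amin=800):
    cl=cloud(c);hsv=cv2.cvtColor(c["color"],cv2.COLOR_RGB2HSV)
    m=((np.abs(cl[...,2]-z)<band)&(hsv[...,0]<32)&(hsv[...,1]>45)).astype(np.uint8); m[vmax:]=0
    cs,_=cv2.findContours(m,cv2.RETR_EXTERNAL,cv2.CHAIN_APPROX_NONE); out=[]
    for q in cs:
        if cv2.contourArea(q)>amin:
            w=np.array([P3(c,*x,z)[:2] for x in q[:,0]],np.float32)*1000; e=cv2.fitEllipse(w)
            print("roll",len(w),np.round(cv2.minEnclosingCircle(w)[0],1),round(cv2.minEnclosingCircle(w)[1],1),np.round(e[0],1),np.round(e[1],1))
E
python3 - <<'E'
from h import *
c=load("w16.npz"); rolls(c,.062,260)
D=lambda x,y:(x/1.5-.17,y/1.5-.17)
print(P3(c,*D(309,277),.066))
for q in [(395,272),(228,272),(312,191),(312,356)]: print(P3(c,*D(*q),.062).round(4))
E
```

```text
roll 317 [620.    9.1] 50.2 [620.   9.] [98.4 99.3]
[0.61923435 0.01057442 0.066     ]
[0.6686 0.0125 0.062 ]
[0.5714 0.0124 0.062 ]
[0.6223 0.0588 0.062 ]
[ 0.6183 -0.0409  0.062 ]
```

```bash
python3 -m jog '[[0.024,[0,0.0047,0.03],0],[0.024,[0,0,0.04],0],[0.024,[0,0,0.03],0],[0.024,[0,0,0.015],0],[0.024,[0,0,0],0],[0.024,[0,0,0],0],[0.024,[0,0,0],0]]';python3 st.py
python3 - <<'E'
from h import *
c=read_camera("wrist");np.savez("w17.npz",**c);save(c["color"],"w17.png",f=1.5)
c=read_camera("side");save(c["color"],"s17.png",(150,120,330,300),3.3)
E
```

```text
clock: 52.68
ee_pos: [0.666, 0.0079, 0.0748]
orientation: [2.219, 2.22, 0.004]
wrist_force: [-0.4, 0.2, 0.6]
opening: 0.024
[0.666  0.0079 0.0748] [-0.4  0.2  0.6] [ 0.03 -0.    0.02] [-0.03  0.38  1.76  0.    1.   -0.03] 0.023954945214147483
90.03 tilt 0.19
```

View pics/w17.png

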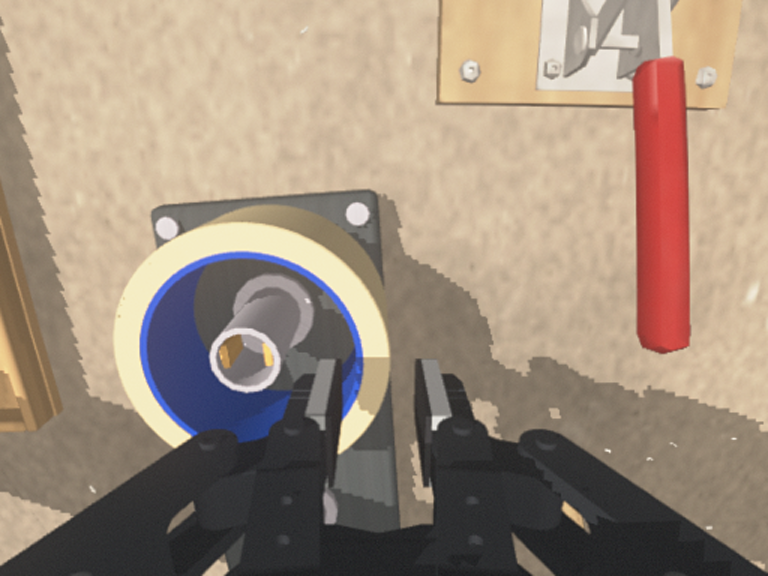

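View pics/s17.png

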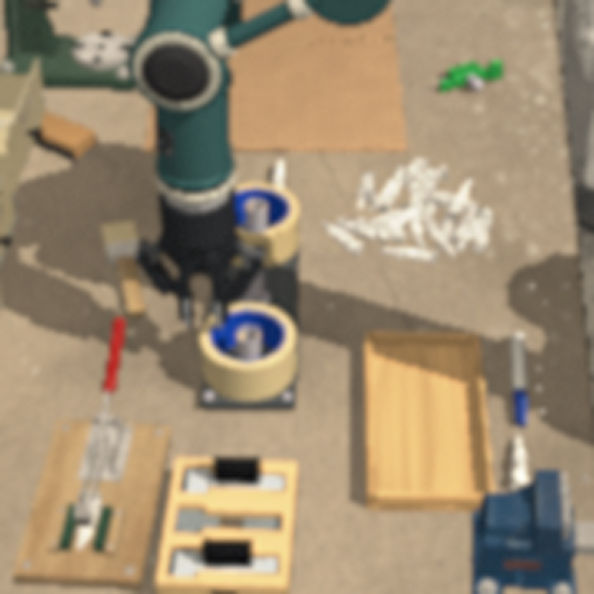

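The wall (columns 360–388) lies between the pads (339 and 416). I'll correct about 1.5 mm, go down and grip.

```bash
python3 -m jog '[[0.024,[0,-0.0015,0.012],0],[0.024,[0,0,0.015],0],[0.024,[0,0,0.01],0],[0.024,[0,0,0],0],[0.0,[0,0,0],0],[0.0,[0,0,0],0],[0.0,[0,0,0],0],[0.0,[0,0,0],0],[0.0,[0,0,0],0]]';python3 st.py
```

```text
clock: 53.9
ee_pos: [0.6632, 0.0079, 0.0359]
orientation: [2.221, 2.222, 0.0]
wrist_force: [1.1, -0.1, -2.0]
opening: 0.0132
[0.6632 0.0079 0.0359] [ 1.1 -0.1 -2. ] [ 0.01 -0.08 -0.01] [-0.03  0.42  1.79 -0.    0.94 -0.03] 0.01319894899160241
90.03 tilt 0.01
```

```bash
python3 -m jog '[[0.0,[0,0,-0.003],0],[0.0,[0,0,-0.007],0],[0.0,[0,0,-0.01],0],[0.0,[0,0,-0.015],0],[0.0,[0,0,-0.015],0],[0.0,[0,0,-0.015],0],[0.0,[0,0,-0.015],0],[0.0,[0,0,-0.01],0],[0.0,[0,0,-0.01],0],[0.0,[0,0,0],0],[0.0,[0,0,0],0]]';python3 st.py
python3 - <<'E'
from h import *
c=read_camera("wrist");np.savez("w18.npz",**c);save(c["color"],"w18.png",f=1.5)
c=read_camera("side");save(c["color"],"s18.png",(150,120,330,300),3.3);np.savez("s18.npz",**c)
c=read_camera("top");save(c["color"],"t18.png",(95,105,320,285),3.5);np.savez("t18.npz",**c)
E
```

```text
clock: 55.28
ee_pos: [0.6627, 0.0079, 0.1352]
orientation: [-2.22, -2.221, 0.001]
wrist_force: [-0.4, -0.2, -2.1]
opening: 0.0135
[0.6627 0.0079 0.1352] [-0.4 -0.2 -2.1] [0.   0.01 0.01] [-0.03  0.31  1.72 -0.    1.11 -0.03] 0.013479097701112346
90.03 tilt 0.06
```

View pics/w18.png

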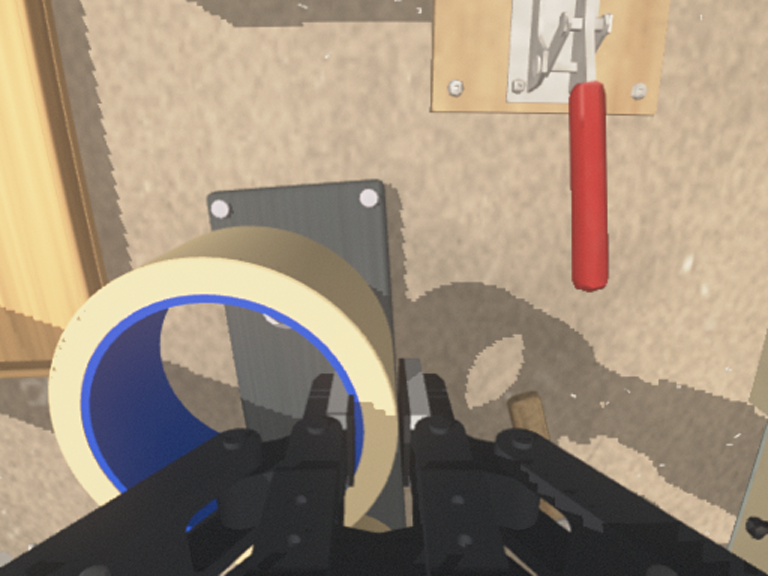

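View pics/s18.png

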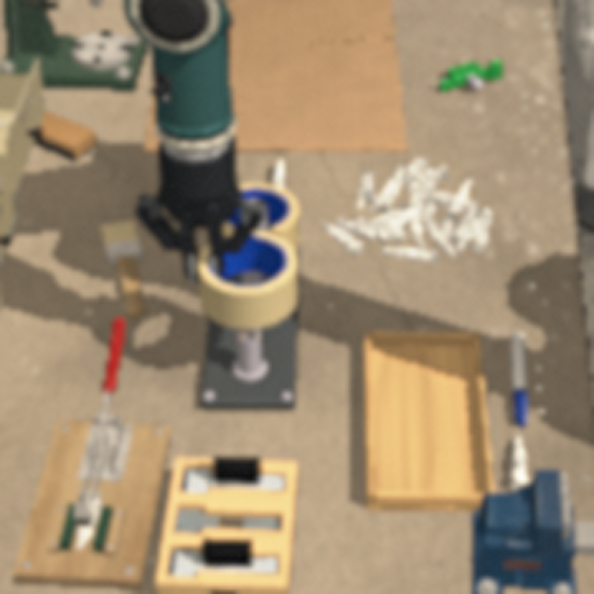

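View pics/t18.png

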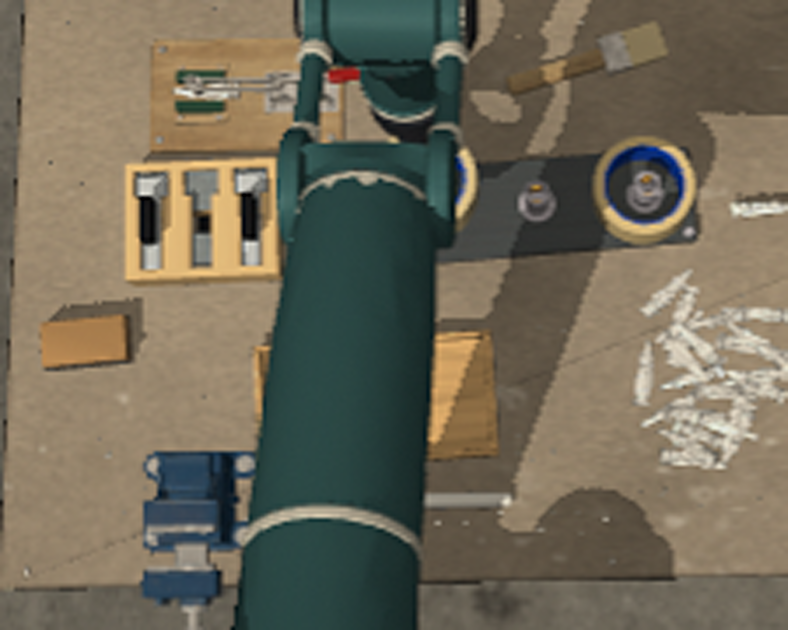

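The roll is off its spindle, hanging level. The crate has been knocked: its right end in the top view is now at (495,333), was (497,305). I'll measure it again.

Run:
```python
from h import *
s=load("s18.npz");t=load("t18.npz")
save(s["color"],"s18c.png",(250,210,310,285),8)
save(t["color"],"t18c.png",(160,190,250,250),8)
S=lambda x,y:(150+x/3.3-.35,120+y/3.3-.35); T=lambda x,y:(95+x/3.5-.36,105+y/3.5-.36)
for q in [(364,333),(481,333),(493,493),(364,505)]: print("side",P3(s,*S(*q),.022).round(4))
for q in [(494,333),(497,456),(257,348)]: print("top",P3(t,*T(*q),.022).round(4))
```

```text
side [ 0.4997 -0.0417  0.022 ]
side [ 0.3718 -0.051   0.022 ]
side [0.3626 0.1784 0.022 ]
side [0.4877 0.2022 0.022 ]
top [ 0.4957 -0.0538  0.022 ]
top [ 0.3729 -0.0555  0.022 ]
top [0.4845 0.1824 0.022 ]
```

View pics/s18c.png

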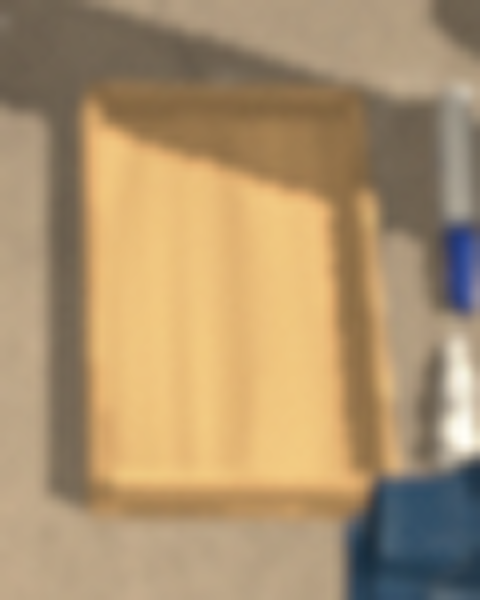

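View pics/t18c.png

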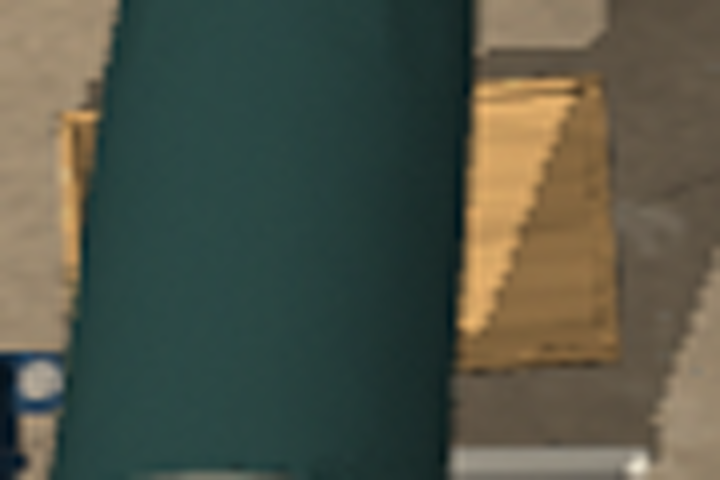

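```bash
python3 -m jog '[[0.0,[0,-0.02,-0.02],0],[0.0,[0.02,-0.035,-0.02],0],[0.0,[0.02,-0.035,0],0],[0.0,[0.02,-0.035,0],0],[0.0,[0.02,-0.03,0],0],[0.0,[0.02,-0.02,0],0],[0.0,[0.01,-0.012,0],0],[0.0,[0,0,0],0],[0.0,[0,0,0],0]]';python3 st.py
python3 - <<'E'
from h import *
c=read_camera("wrist");np.savez("w19.npz",**c);save(c["color"],"w19.png",f=1.5)
E
```

```text
clock: 56.55
ee_pos: [0.4769, 0.1174, 0.1759]
orientation: [2.22, 2.222, 0.0]
wrist_force: [0.2, -0.1, -0.5]
opening: 0.0133
[0.4769 0.1174 0.1759] [ 0.2 -0.1 -0.5] [-0.   -0.05 -0.01] [ 0.19 -0.04  2.05 -0.    1.14  0.19] 0.013321058922423218
90.03 tilt 0.05
```

View pics/w19.png

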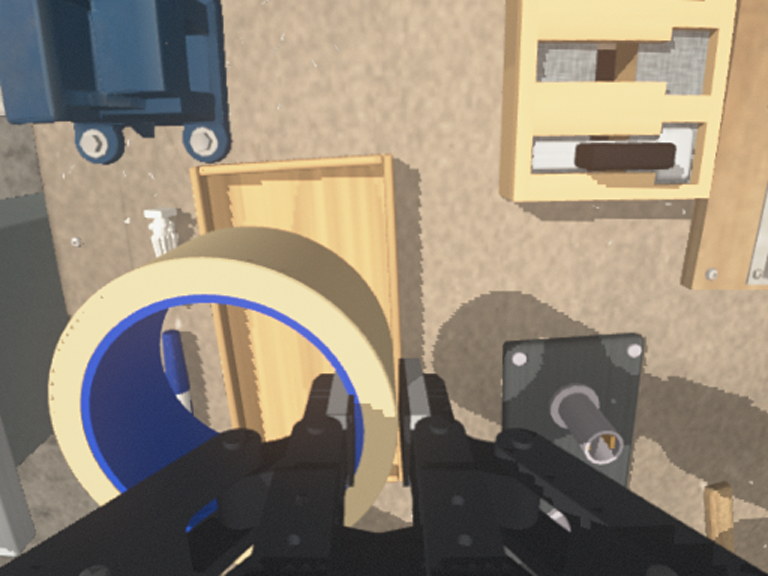

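Run:
```python
from h import *
c=load("w19.npz"); save(c["color"],"w19c.png",(115,95,280,330),2.5)
D=lambda x,y:(x/1.5-.17,y/1.5-.17)
a=[P3(c,*D(*q),.022)[:2]*1000 for q in [(191,168),(392,155),(401,481)]]
print(np.round(a,1),np.linalg.norm(a[0]-a[1]),np.linalg.norm(a[2]-a[1]))
d=a[1]-a[2]; d/=np.linalg.norm(d); e=a[1]-a[0]; e/=np.linalg.norm(e)
print("yaw",np.degrees(np.arctan2(-d[0],d[1])),np.degrees(np.arctan2(e[1],e[0])),"centre",((a[0]+a[2])/2).round(1))
# roll
rolls(c,.2,384,.006)
s=r.get_state(); print(s["ee_pos"])
```

```text
[[362.9 178.6]
 [484.9 185.7]
 [494.  -48.9]] 122.21793689455502 234.76471840779266
yaw 2.2049978798925913 3.293537540726151 centre [428.4  64.8]
roll 869 [431.5 116. ] 52.0 [431.6 115. ] [94.7 97.8]
[0.47696218 0.11731201 0.17591694]
```

View pics/w19c.png

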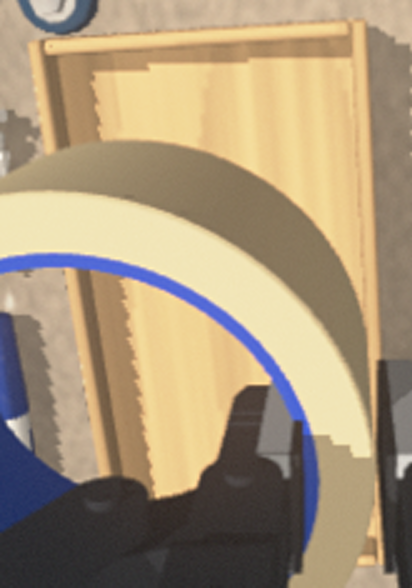

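```bash
python3 -m jog '[[0.0,[0.0027,-0.0067,0.02],0],[0.0,[0,0,0.04],0],[0.0,[0,0,0.04],0],[0.0,[0,0,0.015],0],[0.0,[0,0,0],0],[0.0,[0,0,0],0],[0.0,[0,0,0],0]]';python3 st.py
python3 - <<'E'
from h import *
c=read_camera("wrist");np.savez("w20.npz",**c);save(c["color"],"w20.png",f=1.5)
c=read_camera("side");save(c["color"],"s20.png",(230,190,330,300),5);np.savez("s20.npz",**c)
E
```

```text
clock: 57.48
ee_pos: [0.471, 0.1208, 0.0625]
orientation: [2.22, 2.221, 0.004]
wrist_force: [-0.4, -0.5, -1.7]
opening: 0.0136
[0.471  0.1208 0.0625] [-0.4 -0.5 -1.7] [ 0.01 -0.04  0.01] [ 0.2   0.08  2.16 -0.    0.9   0.2 ] 0.013563135357541611
90.03 tilt 0.19
```

View pics/w20.png

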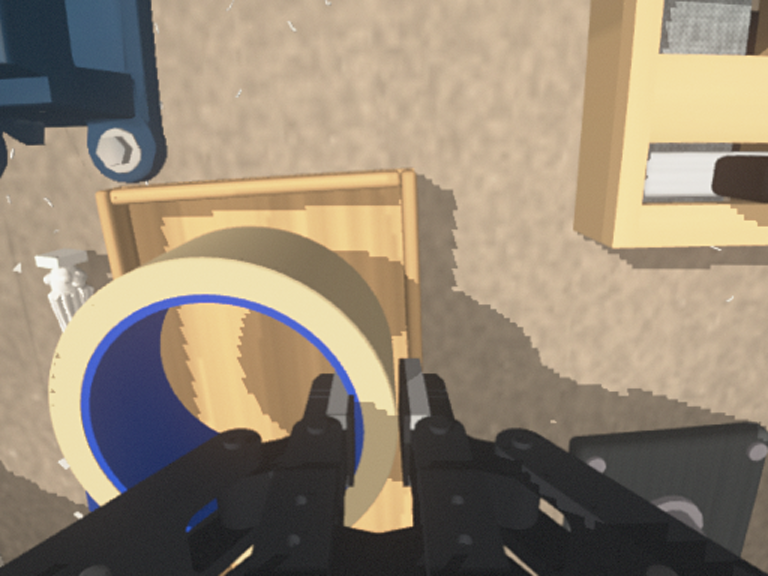

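View pics/s20.png

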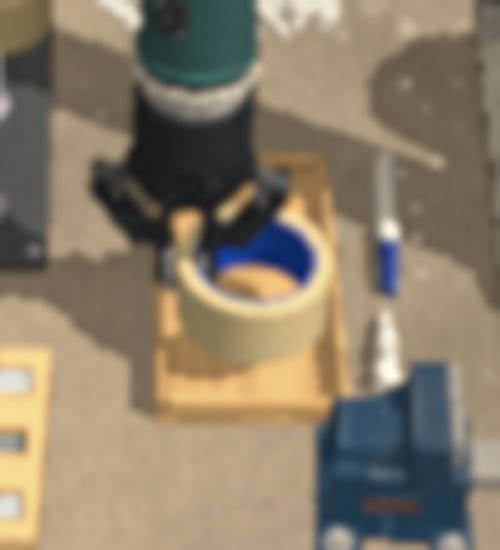

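Run:
```python
from h import *
c=load("w20.npz")
D=lambda x,y:(x/1.5-.17,y/1.5-.17)
a=[P3(c,*D(*q),.022)[:2]*1000 for q in [(97,192),(416,170),(421,345)]]
print(np.round(a,1),np.linalg.norm(a[0]-a[1]),"end mid",((a[0]+a[1])/2).round(1))
rolls(c,.0865,384,.006)
```

```text
[[362.8 179. ]
 [484.9 186.4]
 [488.6 115.6]] 122.28906799646303 end mid [423.8 182.7]
roll 865 [425.8 119.3] 51.9 [425.7 118.4] [94.7 97.3]
```

```bash
python3 -m jog '[[0.0,[0,0.0005,0.012],0],[0.0,[0,0,0.01],0],[0.0,[0,0,0.005],0],[0.0,[0,0,0.003],0],[0.0,[0,0,0.002],0],[0.0,[0,0,0],0],[0.0,[0,0,0],0]]';python3 st.py
```

```text
clock: 58.45
ee_pos: [0.4701, 0.1205, 0.029]
orientation: [2.221, 2.222, 0.001]
wrist_force: [-1.1, -0.5, -0.9]
opening: 0.0133
[0.4701 0.1205 0.029 ] [-1.1 -0.5 -0.9] [ 0.02 -0.04 -0.03] [ 0.2   0.13  2.18 -0.    0.83  0.2 ] 0.01331457386644088
90.03 tilt 0.03
```

```bash
python3 -m jog '[[0.0,[0,0,0.001],0],[0.0,[0,0,0],0],[0.024,[0,0,0],0],[0.024,[0,0,0],0],[0.024,[0,0,0],0],[0.024,[0,0,-0.01],0],[0.024,[0,0,-0.02],0],[0.024,[0,0,-0.04],0],[0.024,[0,0,-0.05],0],[0.024,[0,0,-0.04],0],[0.024,[0,0,0],0],[0.024,[0,0,0],0]]';python3 st.py
python3 - <<'E'
from h import *
c=read_camera("wrist");np.savez("w21.npz",**c);save(c["color"],"w21.png",f=1.5); rolls(c,.054)
E
```

```text
clock: 59.95
ee_pos: [0.4695, 0.1204, 0.1877]
orientation: [-2.221, -2.222, 0.0]
wrist_force: [0.5, 0.0, -0.1]
opening: 0.024
[0.4695 0.1204 0.1877] [ 0.5  0.  -0.1] [-0.    0.01 -0.02] [ 0.2  -0.07  2.05 -0.    1.16  0.2 ] 0.024040778655757836
90.03 tilt 0.0
roll 308 [425.5 119.2] 50.1 [425.3 119.3] [98.4 99.2]
```

View pics/w21.png

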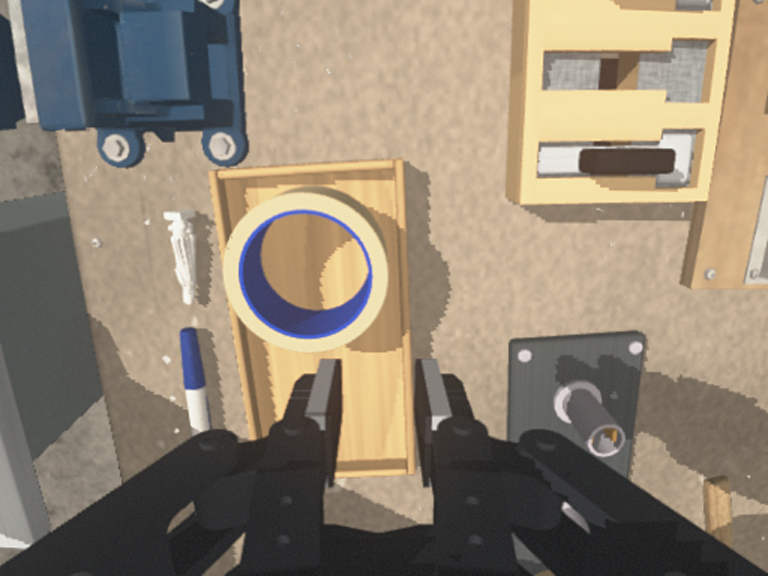

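Roll 2 is set in the crate at (425,119) mm and lies flat. Now roll 0.

```bash
python3 -m jog '[[0.024,[-0.02,0.015,0],0],[0.024,[-0.045,0.028,0],0],[0.024,[-0.045,0.028,0],0],[0.024,[-0.045,0.028,0],0],[0.024,[-0.045,0.028,0],0],[0.024,[-0.045,0.028,0],0],[0.024,[-0.045,0.028,0],0],[0.024,[-0.03,0.018,0],0],[0.024,[-0.008,0.006,0],0],[0.024,[0,0,0],0],[0.024,[0,0,0],0]]';python3 st.py
python3 - <<'E'
from h import *
c=read_camera("wrist");np.savez("w22.npz",**c);save(c["color"],"w22.png",f=1.5); rolls(c,.062)
E
```

```text
clock: 61.38
ee_pos: [0.6761, -0.206, 0.187]
orientation: [-2.219, -2.222, 0.001]
wrist_force: [-0.7, -0.0, -0.4]
opening: 0.0239
[ 0.6761 -0.206   0.187 ] [-0.7 -0.  -0.4] [ 0.06 -0.08 -0.03] [-0.33  0.35  1.57  0.    1.22 -0.33] 0.02393183212110478
90.08 tilt 0.12
roll 316 [ 634.8 -205.3] 50.1 [ 634.4 -205.3] [98.6 99.2]
```

View pics/w22.png

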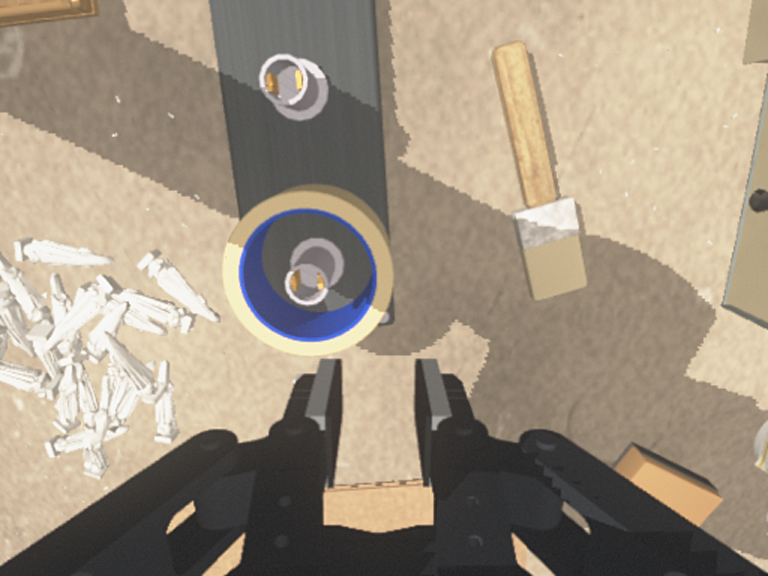

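```bash
python3 -m jog '[[0.024,[0,0.0015,0.03],0],[0.024,[0,0,0.04],0],[0.024,[0,0,0.03],0],[0.024,[0,0,0.015],0],[0.024,[0,0,0],0],[0.024,[0,0,0],0],[0.024,[0,0,0],0],[0.024,[0,0,0],0]]';python3 st.py
python3 - <<'E'
from h import *
c=read_camera("wrist");np.savez("w23.npz",**c);save(c["color"],"w23.png",f=1.5)
E
```

```text
clock: 62.42
ee_pos: [0.6793, -0.2077, 0.0742]
orientation: [2.22, 2.221, 0.001]
wrist_force: [-0.3, -0.4, -0.5]
opening: 0.0238
[ 0.6793 -0.2077  0.0742] [-0.3 -0.4 -0.5] [0.01 0.01 0.02] [-0.33  0.45  1.66  0.    1.03 -0.33] 0.023793183816800095
90.03 tilt 0.12
```

View pics/w23.png

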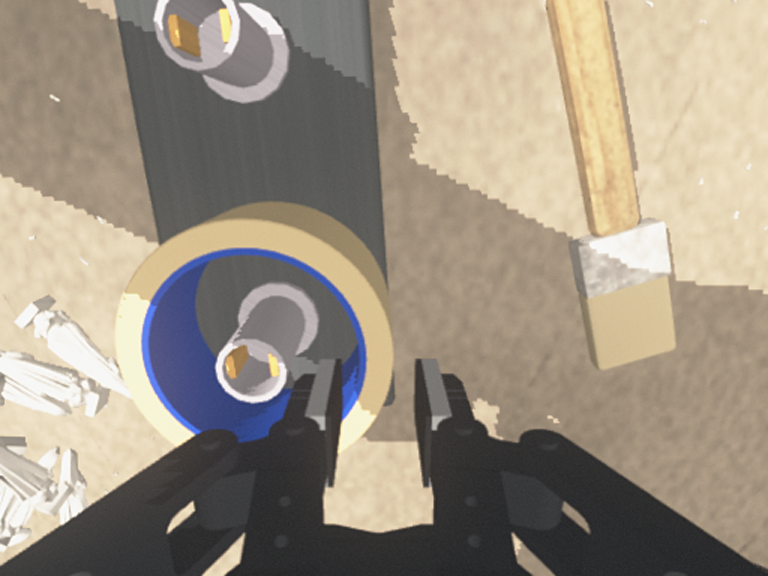

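The wall (365–393 px) is centred between the pads (340–416 px).

```bash
python3 -m jog '[[0.024,[0.0015,-0.0005,0.012],0],[0.024,[0,0,0.015],0],[0.024,[0,0,0.009],0],[0.024,[0,0,0],0],[0.0,[0,0,0],0],[0.0,[0,0,0],0],[0.0,[0,0,0],0],[0.0,[0,0,0],0],[0.0,[0,0,0],0]]';python3 st.py; python3 -m jog '[[0.0,[0,0,-0.003],0],[0.0,[0,0,-0.007],0],[0.0,[0,0,-0.01],0],[0.0,[0,0,-0.015],0],[0.0,[0,0,-0.02],0],[0.0,[0,0,-0.02],0],[0.0,[0,0,-0.02],0],[0.0,[0,0,-0.02],0],[0.0,[0,0,-0.02],0],[0.0,[0,0,0],0],[0.0,[0,0,0],0]]';python3 st.py
python3 - <<'E'
from h import *
c=read_camera("wrist");np.savez("w24.npz",**c);save(c["color"],"w24.png",f=1.5)
E
```

```text
clock: 63.6
ee_pos: [0.6781, -0.2059, 0.0368]
orientation: [2.221, 2.222, 0.0]
wrist_force: [-0.7, 0.7, -1.7]
opening: 0.0095
[ 0.6781 -0.2059  0.0368] [-0.7  0.7 -1.7] [-0.04 -0.04  0.04] [-0.33  0.49  1.68  0.    0.97 -0.33] 0.009466127251623466
90.03 tilt 0.0
clock: 64.97
ee_pos: [0.6777, -0.2058, 0.1712]
orientation: [-2.22, -2.221, 0.001]
wrist_force: [0.1, -0.2, -1.5]
opening: 0.0096
[ 0.6777 -0.2058  0.1712] [ 0.1 -0.2 -1.5] [-0.06 -0.05 -0.01] [-0.33  0.36  1.59  0.    1.19 -0.33] 0.009613891011240163
90.03 tilt 0.05
```

View pics/w24.png

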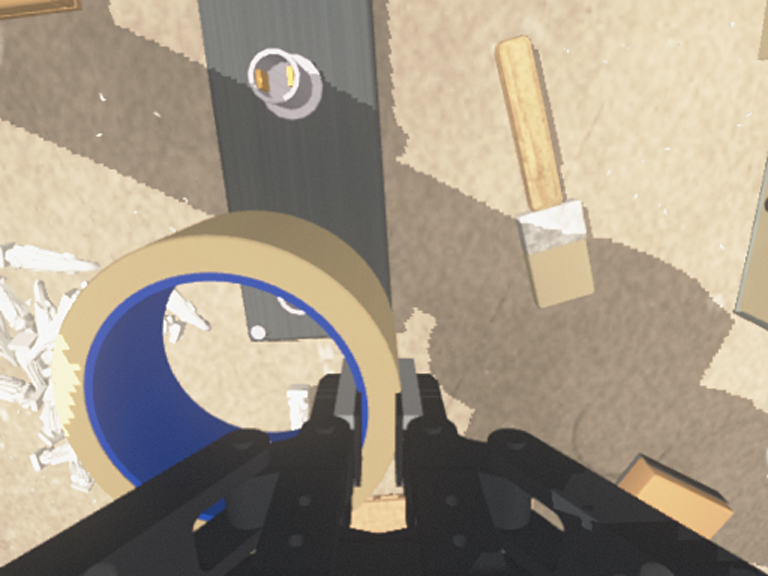

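```bash
python3 -m jog '[[0.0,[0.015,-0.02,0],0],[0.0,[0.03,-0.03,0],0],[0.0,[0.035,-0.03,0],0],[0.0,[0.035,-0.03,0],0],[0.0,[0.035,-0.03,0],0],[0.0,[0.03,-0.03,0],0],[0.0,[0.02,-0.02,0],0],[0.0,[0.015,-0.012,0],0],[0.0,[0,0,0],0],[0.0,[0,0,0],0],[0.0,[0,0,0],0]]';python3 st.py
python3 - <<'E'
from h import *
c=read_camera("wrist");np.savez("w25.npz",**c);save(c["color"],"w25.png",f=1.5); rolls(c,.054,amin=300);rolls(c,c and r.get_state()["ee_pos"][2]+.0245,band=.006)
E
```

```text
clock: 66.4
ee_pos: [0.4767, 0.0084, 0.1718]
orientation: [2.221, 2.221, 0.0]
wrist_force: [-0.0, -0.4, -0.5]
opening: 0.0095
[0.4767 0.0084 0.1718] [-0.  -0.4 -0.5] [-0.02 -0.07 -0.1 ] [-0.03 -0.07  2.08 -0.    1.13 -0.03] 0.009545537727327741
89.99 tilt 0.02
roll 567 [425.4 118.4] 50.1 [425.3 117.3] [90.9 93.3]
roll 899 [432.9  12.8] 51.0 [433.2  12. ] [93.5 95.8]
```

View pics/w25.png

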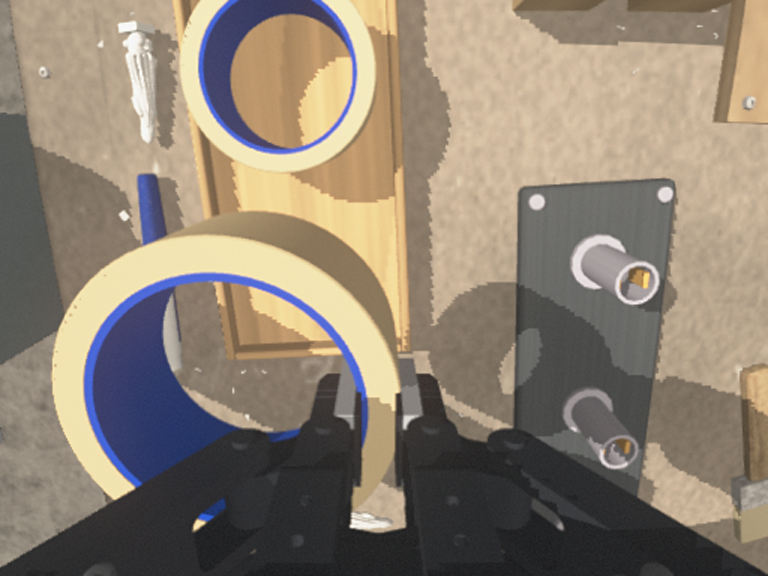

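Run:
```python
from h import *
c=load("w25.npz")
D=lambda x,y:(x/1.5-.17,y/1.5-.17)
a=[P3(c,*D(*q),.022)[:2]*1000 for q in [(229,358),(409,352),(398,100),(182,100)]]
print(np.round(a,1))
```

```text
[[375.8 -54.7]
 [497.  -50.1]
 [487.8 107.4]
 [362.9 108.4]]
```

```bash
python3 -m jog '[[0.0,[0,0,0.03],0],[0.0,[0,0,0.04],0],[0.0,[0,0,0.03],0],[0.0,[0,0,0.01],0],[0.0,[0,0,0],0],[0.0,[0,0,0],0],[0.0,[0,0,0],0]]';python3 st.py
python3 - <<'E'
from h import *
c=read_camera("wrist");np.savez("w26.npz",**c);save(c["color"],"w26.png",f=1.5); rolls(c,r.get_state()["ee_pos"][2]+.0245,band=.006)
E
```

```text
clock: 67.32
ee_pos: [0.4773, 0.0089, 0.0633]
orientation: [2.219, 2.22, 0.003]
wrist_force: [-0.3, 0.2, -1.9]
opening: 0.0097
[0.4773 0.0089 0.0633] [-0.3  0.2 -1.9] [-0.   -0.1  -0.06] [-0.03  0.06  2.18 -0.    0.9  -0.03] 0.009709845567802735
90.03 tilt 0.17
roll 894 [433.5  13.3] 51.0 [433.7  12.5] [93.5 95.7]
```

View pics/w26.png

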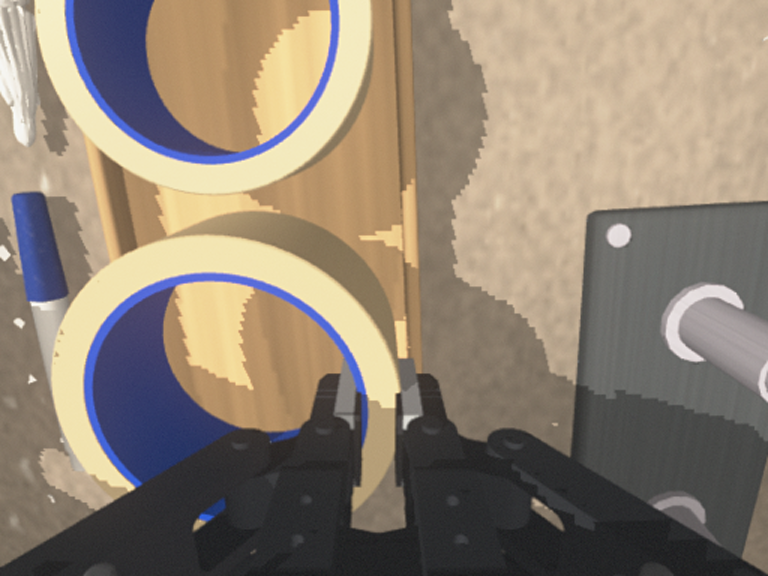

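```bash
python3 -m jog '[[0.0,[-0.002,-0.0003,0.012],0],[0.0,[0,0,0.01],0],[0.0,[0,0,0.006],0],[0.0,[0,0,0.003],0],[0.0,[0,0,0.002],0],[0.0,[0,0,0],0],[0.0,[0,0,0],0],[0.0,[0,0,0.001],0],[0.0,[0,0,0],0]]';python3 st.py
```

```text
clock: 68.5
ee_pos: [0.4761, 0.0069, 0.0283]
orientation: [2.22, 2.222, 0.001]
wrist_force: [-0.5, -0.4, 1.4]
opening: 0.0097
[0.4761 0.0069 0.0283] [-0.5 -0.4  1.4] [ 0.13  0.19 -0.05] [-0.04  0.12  2.2  -0.    0.83 -0.04] 0.009677395721908713
90.03 tilt 0.05
```

Contact with the floor (weight gone, +1.4 N). Release and retreat.

```bash
python3 -m jog '[[0.024,[0,0,0],0],[0.024,[0,0,0],0],[0.024,[0,0,0],0],[0.024,[0,0,-0.01],0],[0.024,[0,0,-0.02],0],[0.024,[0,0,-0.04],0],[0.024,[0,0,-0.06],0],[0.024,[0.02,0,-0.05],0],[0.024,[0.02,0,-0.02],0],[0.024,[0.02,0,0],0],[0.024,[0,0,0],0],[0.024,[0,0,0],0]]';python3 st.py
python3 - <<'E'
from h import *
c=read_camera("wrist");np.savez("w27.npz",**c);save(c["color"],"w27.png",f=1.5); rolls(c,.054,amin=500)
c=read_camera("side");save(c["color"],"s27.png",(150,120,330,300),3.3)
E
```

```text
clock: 70.0
ee_pos: [0.4753, 0.0666, 0.2277]
orientation: [2.22, 2.222, -0.001]
wrist_force: [-0.1, 0.2, -0.2]
opening: 0.0242
[0.4753 0.0666 0.2277] [-0.1  0.2 -0.2] [-0.   -0.01  0.04] [ 0.09 -0.11  2.01 -0.    1.24  0.09] 0.02422610468080602
90.06 tilt 0.04
roll 407 [432.6  11.4] 50.4 [432.6  11.1] [92.5 94.1]
roll 290 [425.1 119. ] 50.0 [425.1 118.9] [98.5 98.7]
```

View pics/w27.png

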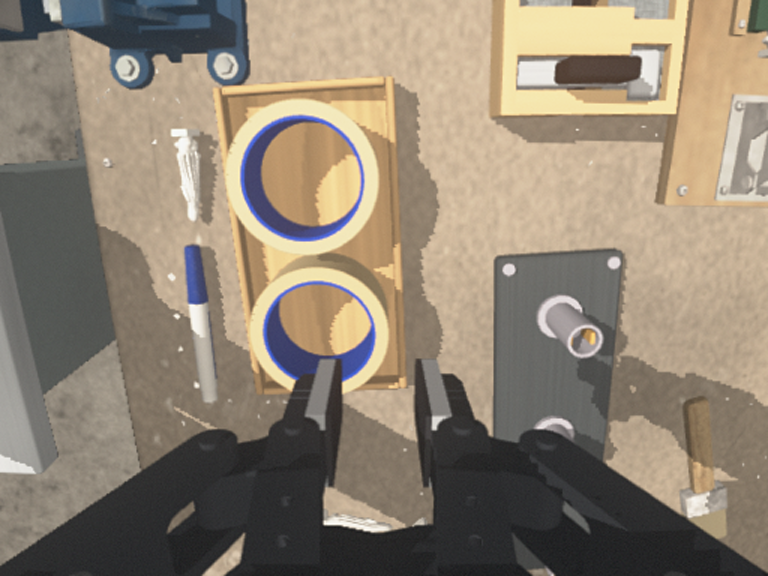

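View pics/s27.png

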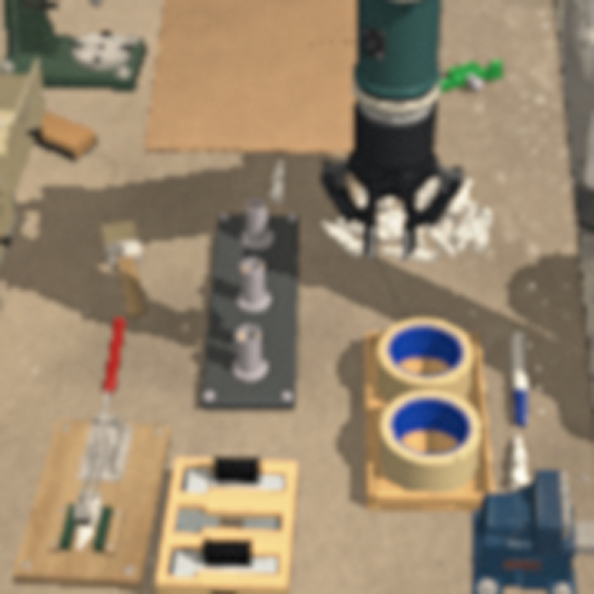

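Run:
```python
from h import *
w=load("w15.npz"); cl=cloud(w); D=lambda x,y:(int(x/1.5),int(y/1.5))
hsv=cv2.cvtColor(w["color"],cv2.COLOR_RGB2HSV)
for n,(x0,x1) in {"left":(175,240),"right":(355,400)}.items():
    m=np.zeros(hsv.shape[:2],bool); m[int(235/1.5):int(335/1.5),int(x0/1.5):int(x1/1.5)]=1
    m&=(hsv[...,2]<75)&(np.abs(cl[...,2]-.064)<.006); p=cl[m]
    print(n,"rib top",len(p),p.mean(0).round(4),np.percentile(p[:,2],[10,50,90]).round(4))
t=read_camera("top"); cl=cloud(t); save(t["color"],"tend.png",(95,105,320,285),3.5)
for n,(x,y) in {"sp0":(.635,-.208),"sp1":(.627,-.099),"sp2":(.619,.0095)}.items():
    m=(np.hypot(cl[...,0]-x,cl[...,1]-y)<.013)&(cl[...,2]>.04); print(n,m.sum(),np.round(cl[m][:,2].max(),4) if m.any() else None)
```

```text
left rib top 428 [0.6149 0.2848 0.0622] [0.0598 0.0627 0.064 ]
right rib top 243 [0.6213 0.1848 0.0627] [0.0612 0.0629 0.0641]
sp0 35 0.0712
sp1 37 0.0732
sp2 47 0.0749
```

View pics/tend.png

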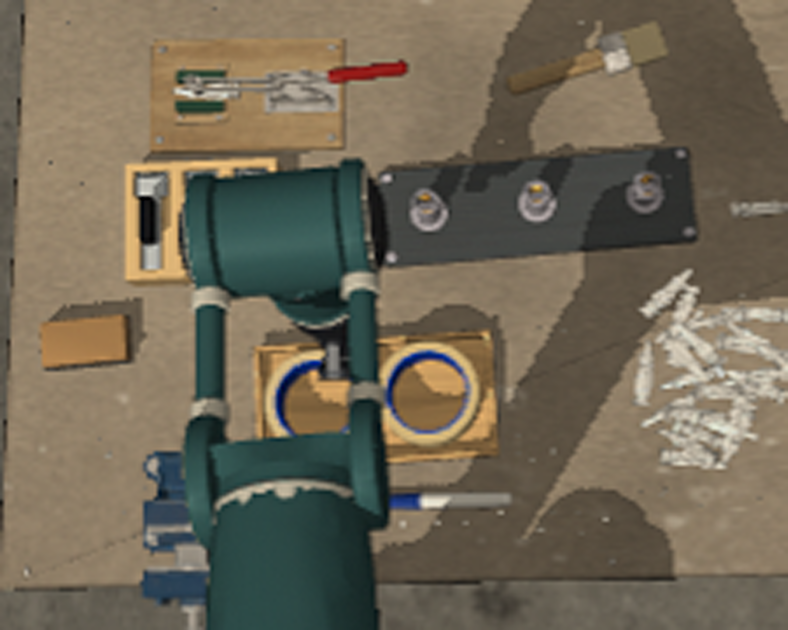

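```bash
python3 -c "
from station import r
print(r.get_state()['clock']); print(r.sign_off())"
```

```text
70.15
the job is handed in; nothing more can be done
None
```

I worked both keepers out, laid them in the shadow tray and moved both rolls into the crate. I handed the job in at 70 s of the 210 s allowed; the hand-in reports no verdict.

- **Keepers:** Only the right and middle spindles carried one. Each came out with to-and-fro twists of about 80°, and the highest pull I read at my stops was about 14 N, against the spring's 24 N. They lie in the left and right pockets, broad ends in the broad recesses, with rib tops measured at about 63 mm (64 expected).
- **Rolls:** Both lie flat in a row on the crate floor. They sit about 54 mm either side of the crate's centre and within about 2 mm of its middle line. The crate was knocked aside partway through, so I measured it again before placing them.
- **Rest of the bench:** The last view shows three bare spindles, the sanding block where it was, and the gripper clear of everything. I left the green look-alike alone.

Checks that disagreed:
- **Stem release:** Both stems came free after about 16–17 mm of rise, not the stated 26 mm.
- **Spindle tops:** They read 71–75 mm in the top camera's depth instead of 66. The two I pulled on read lower than the untouched one, so I took this as camera bias, not lift.
- **Right-hand keeper:** A rough colour-mask centre for its rib came out about 8 mm off along its length. The strap was seen seated in its recess, which has under 4 mm of play each way, so I trusted that and did not correct it.

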